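# Clamp a thin-walled tube in the machine vise

## Task

Stand the rectangular aluminium tube on the vise bed between the open jaws, upright as it stands now, its length along the jaws and centred on them, and let go of it. Then crank the vise handle clockwise until the sliding jaw has pushed the tube flush against the fixed jaw and holds it firmly, but stop as soon as it is snug: the wall is thin and leaning hard on the handle would crush it. Leave everything else on the bench where it is.

Things in the scene. Friction and masses are not known exactly. Their poses are not given: they have to be found in the camera images.
- vise: grey machine vise fixed to the bench; origin under the centre of its base, z up. y runs along the screw, from the crank end (-y) to the fixed jaw (+y); x along the jaws. Base 190 mm long (y), 100 mm wide, foot flange 150 mm wide and 14 mm high. Flat bed at z = 50 mm. Jaws 104 mm wide, up to z = 85 mm; fixed jaw's face at y = +60 mm
- guard (a point): middle of the outer edge of the bent-over lip of the upright steel chip guard at the vise's crank end: vise x = 0, y = -115, z = 152 mm; vise axes. Guard plate: 120 mm wide, up to z = 154 mm, outer face at y = -95 mm; lip underside z = 150 mm, over the crank. An upright gripper hits it: take the handle leaning 30 to 45 degrees, gripper body away from the guard
- seat (a point): where the centre of the tube's underside belongs, touching the fixed jaw: vise x = 0, y = +40 mm, on the bed at z = 50 mm; vise axes. Setting the tube down up to 8 mm short of it, towards the sliding jaw, is fine: the jaw pushes it home
- jaw: sliding jaw, 35 mm thick, 104 mm wide; origin at the foot of its clamping face, at bed height (vise x = 0, z = 50 mm); vise axes, y points to the fixed jaw. The gap between the jaws starts at 53 to 67 mm. It moves only when the crank is turned
- hub (a point): point on the crank's axis, in the plane in which the middle of the handle circles: vise x = 0, y = -126 mm, z = 72 mm; vise axes
- handle (a point): middle of the crank's black handle: free-turning grip, 20 mm diameter, parallel to vise y, from y = -105 to -149 mm, 36 mm from the crank axis; crank arm plate at its inner end, outer face y = -103 mm. As it turns freely, fingers pinching it along vise x can follow the circle without turning. This point's axes turn with the grip
- crank (a joint): crank angle in rad, grows clockwise seen from the handle end, which closes the jaw, 10 mm a turn. At angle a the handle is at the hub + 36 mm (sin a, 0, cos a) in vise axes. Starts at 6 to 14. Turning free takes 2 to 3 N at the handle, and it stays where left; about 5 N clamps well, over 10 N is too much
- tube: thin-walled rectangular aluminium tube, 120 mm long (its x axis, open ends), 40 mm wide (y), 60 mm high (z), 3 mm wall, about 0.2 kg; origin under its centre. It stands on its 40 mm side on the bench left of the vise. Grasp it across its 40 mm width near the top, so that the fingers stay above the jaws (in the vise the tube rises 25 mm above them)
- block: plain solid softwood block, 90 x 45 x 50 mm high, standing near the tube; a bystander, origin under its centre
- angle: bystander: 150 mm length of 40 mm aluminium angle lying behind the vise, origin under its centre
- screwdriver: bystander: black-handled screwdriver lying on the bench between robot and vise
- hammer: bystander: hammer lying on the bench at the right
- oil: bystander: white plastic bottle, 54 mm across, 140 mm high, standing beyond the vise
- collar: bystander: thick steel ring, 76 mm across, 22 mm high, lying flat at the left
- square: bystander: try square, 150 mm steel blade and dark wooden stock, lying flat at the right
Mind the look-alikes: they are no part of the job. What is shaped like the tube but purple, red or turquoise is not meant.

How it is judged:
By the outcome, as a careful person would: the job done as asked, in the order asked, and still so for the second after the job is handed in, with the robot touching nothing.
It also fails if it takes over 72 s, if anything falls off the work surface, if the arm or the gripper's body presses on something with over 40 N, if the wrist force passes 120 N, or if a joint passes its speed limit or range.

## Robot

A 7-joint arm with a two-finger parallel gripper is mounted at the origin on the work surface. World frame = base frame: x ahead of the robot, y to its left, z up, the work surface at z = 0. Lengths are in m, angles in rad, forces in N, time in s.
With the tool pointing down it reaches from about 0.425 to 0.925 m from the base axis. Payload 6.8 kg.
Tool frame: the origin (TCP) lies at the very end of the fingers, on their centre line; the grasp point (between the pads) lies bot.hold_point_z behind it (bot.hold_point_z is the distance from the TCP to the grasp point, in m); x points along the fingers, z is the direction in which the jaws open and shut, and the axes are right-handed (so a half turn about x gives the same grasp; the last joint's range is limited). The gripper opens to 85 mm and grips with 20 to 120 N. Pads are 22 mm wide; open, the fingers measure 114 mm over their backs; the gripper's body (76 mm by 85 mm) begins 54 mm behind the grasp point. The pads swing forward as they close: fully open they stand 13 mm farther back than shut.
Start: joints at [-1.376, 0.477, 0.022, 1.555, -0.011, 1.109, -0.083], TCP at [0.201, 0.644, 0.231] pointing down, gripper open.
Joint ranges: [-2.96, 2.96], [-0.34, 2.1], [-1.41, 1.46], [0.24, 2.44], [-1.37, 4.51], [0.17, 1.92], [-2.96, 2.96]. Speed limits (rad/s): [2.39, 2.39, 3.14, 3.14, 3.14, 3.14, 3.14].

## Interface

Orientations are given as a unit quaternion [w, x, y, z].
In Python, from station import bot gives the robot as it stands.
- The arm moves only by the tool drive_tool, never from a script. Its arguments are lists of equal length, an entry for each row: "slide": the shift along the world's x, y, z in mm, a list of three; "turn": the turn, a rotation vector about the world's x, y, z in rad, a list of three; "gripper": the opening, from 0 (shut) to 1 (fully open). A call has 1 to 10 rows; each row is the pose to reach, as a shift and turn from the pose measured when the call began; what a row does not reach only later rows make up. A row lasts 1/10 s, in which the tool goes at most 50 mm and 8.59 degrees, less where a joint would pass 70% of its speed; a pose out of reach is approached as far as the arm can. A call with a gripper value outside its range is refused whole. The fingers move at their own pace and stop on an object; "squeeze" is the grip in N (left out, the last holds). Time passes only in rows, so rows that repeat a pose let the fingers close. It gives the time, the measured TCP pose, the force and the opening at its end, in the units of the state.
- bot.get_obs(): the state, without advancing time (a new reading comes with each control period).
- bot.read_camera(name): name is "side" or "top" or "wrist"; returns a dict with "color" (384x512x3 uint8, red, green, blue), "fovy" (degrees; the focal length in pixels is half the picture's height over the tangent of half this angle, whatever the lens; pixels are square), "cx", "cy" (the principal point, pixels), "R" (3x3) and "t" (3): a world point X has camera coordinates R X + t. Camera axes: x right, y down, z forward; pixel columns grow to the right and rows downward; lengths in m; the calibration is good to about 2 mm. A picture is of the moment at which its call begins. There is no depth.
- bot.hand_in(): hands the job in, once; it reports no verdict.
The state is a dict: "t": time; "q": joint angles; "joint_vel": joint speeds; "joint_torque": joint torques, N m; "eef_pos": TCP position; "tool_rot": TCP orientation; "contact_force": force on the tool from outside, world axes, zero at the start; "torque": the same for the moment, N m; "gripper_width": opening from 0.0 (shut) to 1.0 (fully open).
Only numpy, scipy, OpenCV 4.12 (cv2) and the standard library are available. Lean on these libraries where they do the work, as an engineer would, in place of code of your own. Each camera call takes 0.05 s, during which the arm holds its last target.

## Working session

There is one attempt and no reset: what is moved stays moved. The work goes in short steps, Python scripts to look and compute and a tool call to move; the robot and the scene stay as the last step left them, time stands still between calls to the robot, and variables do not carry over. Pictures are saved under pics/ and viewed, and the job is handed in when it is done.

Besides the shell and the picture viewer there is one more tool, called after "Request:" as name(argument=value, ...) on one line, values as JSON. drive_tool: Moves the arm, as the interface text tells. Its arguments: {"type":"object","properties":{"slide":{"type":"array"},"turn":{"type":"array"},"gripper":{"type":"array"},"squeeze":{"type":"number"}},"required":["slide","turn","gripper"]}

```bash
ls; mkdir -p pics
python3 - <<'E'
from station import bot
import cv2
o=bot.get_obs(); print(o); print(bot.hold_point_z)
for n in ['side','top','wrist']:
    c=bot.read_camera(n); cv2.imwrite(f'pics/{n}0.png',c['color'][:,:,::-1]); print(n,c['fovy'],c['cx'],c['cy'],c['R'],c['t'])
E
```

```text
pics
{'t': 0.0, 'q': array([-1.37610649,  0.47776866,  0.02236327,  1.55646587, -0.01148031,
        1.10925714, -0.08310581]), 'joint_vel': array([ 0.00070002,  0.00019137,  0.00064733,  0.00105618, -0.00075021,
       -0.00113114, -0.00016733]), 'joint_torque': array([-2.77964045e-04, -5.96433592e+01,  1.60700910e+00, -2.81194121e+01,
        1.22710966e-02,  9.30697366e-03,  1.98756339e-05]), 'eef_pos': array([0.20113354, 0.64372555, 0.23034115]), 'tool_rot': array([ 0.56921947, -0.41928762,  0.57015751,  0.41845848]), 'contact_force': array([-0.33654474, -0.01773073,  1.18417595]), 'torque': array([ 0.01949524, -0.01104783,  0.02461274]), 'gripper_width': 1.0031165549178493}
0.0187
side 49.2297374387859 255.38973050472438 192.74357124379173 [[ 0.93069803 -0.36510971 -0.02227269]
 [-0.26632021 -0.63461779 -0.72548867]
 [ 0.25074831  0.68114254 -0.68787362]] [-0.52427526  0.23529781  1.17630975]
top 53.61902457212026 251.3973246612326 192.811174535788 [[ 0.00987233 -0.9999416  -0.00439804]
 [-0.99465978 -0.00936812 -0.10278215]
 [ 0.10273494  0.00538925 -0.99469417]] [0.0208506  0.54342979 1.32698814]
wrist 64.86612864937204 252.02639100489216 188.43126212663083 [[ 0.2982869   0.95447527 -0.00137583]
 [ 0.90845025 -0.28346063  0.30719411]
 [ 0.29281918 -0.09288185 -0.95164588]] [-0.67359306 -0.04051392  0.3809016 ]
```

View pics/side0.png

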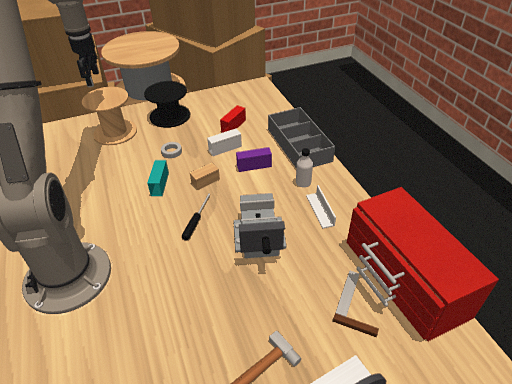

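View pics/top0.png

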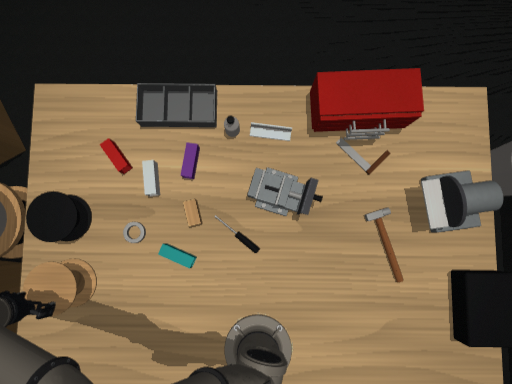

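View pics/wrist0.png

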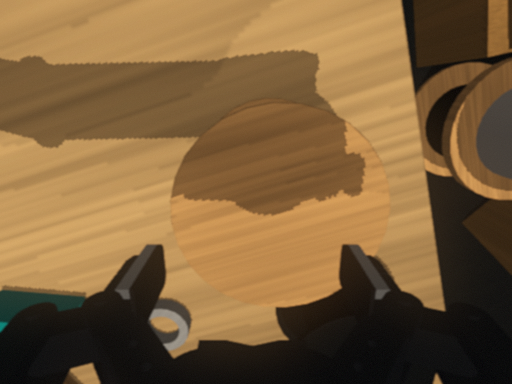

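The candidates for the tube, in top-view pixels, are silver/grey (150,178), purple (190,161), red (116,155), turquoise (177,255), and the L-shaped angle (270,132). I choose the silver one and check it in crops.

```bash
cat > h.py <<'E'
import numpy as np, cv2
from station import bot
def cam(n):
    c=bot.read_camera(n); c['f']=c['color'].shape[0]/2/np.tan(np.radians(c['fovy'])/2); return c
def proj(c,X):
    X=np.atleast_2d(X); p=X@np.array(c['R']).T+c['t']; return np.c_[c['cx']+c['f']*p[:,0]/p[:,2], c['cy']+c['f']*p[:,1]/p[:,2]]
def unproj(c,uv,z):
    R=np.array(c['R']);t=np.array(c['t'])
    d=R.T@np.array([(uv[0]-c['cx'])/c['f'],(uv[1]-c['cy'])/c['f'],1]); o=-R.T@t
    return o+d*(z-o[2])/d[2]
def crop(c,u0,v0,w,h,s,name):
    im=c['color'][v0:v0+h,u0:u0+w,::-1]; im=cv2.resize(im,None,fx=s,fy=s,interpolation=cv2.INTER_CUBIC); cv2.imwrite('pics/'+name,im)
E
python3 - <<'E'
from h import *
import pickle
D={n:cam(n) for n in ['side','top']}
pickle.dump(D,open('c0.pkl','wb'))
t=D['top'];s=D['side']
crop(t,130,140,80,60,10,'ct_tube.png'); crop(t,240,155,90,66,8,'ct_vise.png')
crop(s,200,120,80,60,10,'cs_tube.png'); crop(s,220,185,80,90,6,'cs_vise.png')
E
```

```text
(no output)
```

View pics/ct_tube.png

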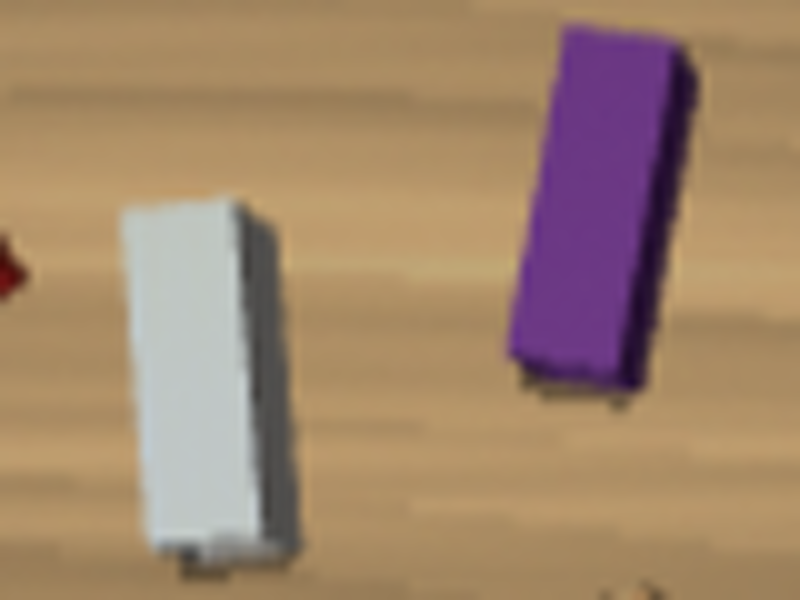

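View pics/ct_vise.png

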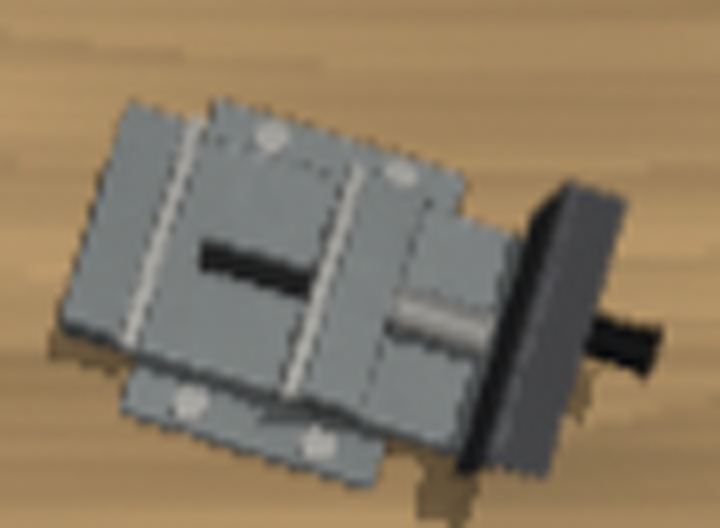

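View pics/cs_tube.png

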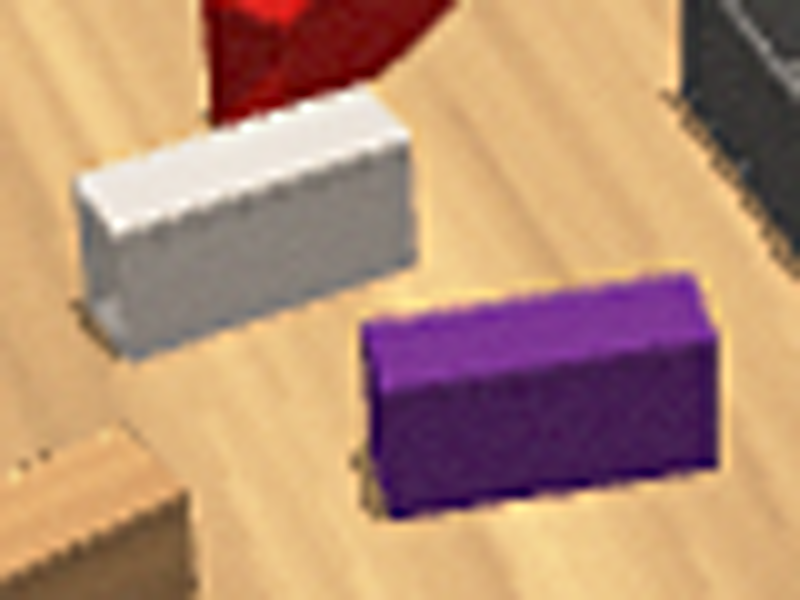

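View pics/cs_vise.png

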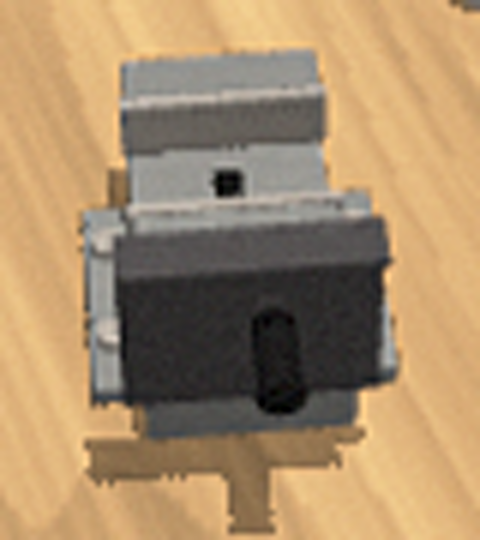

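The close crops confirm the silver tube as the only uncoloured aluminium one: top view (142–156, 160–195), side view around (225,142). The vise is at about top (280,190), guard lip to the right. Next, a pose fit on corners from both views.

```bash
cat > fit.py <<'E'
from h import *
import pickle
from scipy.optimize import least_squares
D=pickle.load(open('c0.pkl','rb'))
def P(px,s,u0,v0): return ((px[0]+.5)/s-.5+u0,(px[1]+.5)/s-.5+v0)
def w(p,X):
    c,s=np.cos(p[2]),np.sin(p[2]); return np.array([p[0]+c*X[0]-s*X[1],p[1]+s*X[0]+c*X[1],X[2]])
T=lambda a,b:('top',P((a,b),8,240,155)); S=lambda a,b:('side',P((a,b),6,220,185))
# unknown: x,y,yaw, yf1,yf2 (flange), jaw y, back y
obs=[((52,60,85),T(203,118)),((-52,60,85),T(130,347)),
 ((52,'b',85),T(130,99)),((-52,'b',85),T(60,325)),
 ((75,'f1',14),T(216,97)),((75,'f2',14),T(468,178)),((-75,'f1',14),T(122,410)),((-75,'f2',14),T(370,488)),
 ((60,-115,154),T(627,205)),((-60,-115,154),T(548,477)),
 ((52,'j',85),T(362,164)),((-52,'j',85),T(288,397)),
 ((-52,60,85),S(124,104)),((52,60,85),S(326,92)),((-52,'b',85),S(121,66)),((52,'b',85),S(316,50)),
 ((-60,-115,154),S(118,281)),((60,-115,154),S(389,264)),
 ]
nm={'b':3,'f1':4,'f2':5,'j':6}
def res(p,full=False):
    r=[]
    for X,(c,uv) in obs:
        Y=[p[nm[v]] if isinstance(v,str) else v/1000 for v in X]
        r.append(proj(D[c],w(p,Y))[0]-uv)
    return np.array(r) if full else np.ravel(r)
s=least_squares(res,[.55,-.1,-.23,.095,.05,-.05,.0],loss='soft_l1')
print(s.x.round(4)); print(res(s.x,1).round(1))
pv=s.x
for n in ['top','side']:
  for uv in ([T(650,357),T(610,335)] if n=='top' else [S(280,400),S(272,320)]):
    best=[]
    a=np.linspace(0,2*np.pi,721)
    for y in (-.149,-.126,-.105):
      q=np.array([proj(D[n],w(pv,(.036*np.sin(k),y,.072+.036*np.cos(k))))[0] for k in a]); d=np.hypot(*(q-uv[1]).T); i=d.argmin(); best.append((y,round(a[i],2),d[i].round(2)))
    print(n,best)
# tube
T2=lambda a,b:('top',P((a,b),10,130,140)); S2=lambda a,b:('side',P((a,b),10,200,120))
L=[((60,20,60),T2(122,207)),((60,-20,60),T2(240,201)),((-60,-20,60),T2(263,546)),((-60,20,60),T2(149,552)),
 ((-60,20,60),S2(76,180)),((-60,-20,60),S2(115,236)),((60,-20,60),S2(411,138)),((60,20,60),S2(372,84)),((-60,-20,0),S2(132,360)),((60,-20,0),S2(415,266))]
r2=lambda p:np.ravel([proj(D[c],w(p,np.array(X)/1000))[0]-uv for X,(c,uv) in L])
s2=least_squares(r2,[.65,.3,.05],loss='soft_l1'); print(s2.x.round(4)); print(r2(s2.x).reshape(-1,2).round(1))
np.save('pose.npy',np.r_[s.x,s2.x])
E
python3 fit.py
```

```text
[ 0.5515 -0.0628 -0.2954  0.0919  0.0583 -0.0598 -0.01  ]
[[ 0.2  0.1]
 [ 0.2  0.2]
 [ 0.4 -0.3]
 [ 0.1  0.2]
 [ 0.3  0.1]
 [-0.1 -0.4]
 [-0.4  0.3]
 [ 0.1  0.4]
 [ 0.1 -0.6]
 [-0.6  0.7]
 [-0.2  0.4]
 [ 0.1  0.1]
 [-0.4  0.6]
 [ 0.5  0.1]
 [-0.4 -0.4]
 [ 1.  -0.2]
 [-0.3 -0.1]
 [ 0.8 -0.7]]
top [(-0.149, np.float64(0.22), np.float64(0.19)), (-0.126, np.float64(0.19), np.float64(6.71)), (-0.105, np.float64(0.18), np.float64(13.01))]
top [(-0.149, np.float64(2.56), np.float64(3.08)), (-0.126, np.float64(0.33), np.float64(1.18)), (-0.105, np.float64(0.3), np.float64(7.46))]
side [(-0.149, np.float64(0.2), np.float64(0.12)), (-0.126, np.float64(0.34), np.float64(6.84)), (-0.105, np.float64(2.75), np.float64(2.95))]
side [(-0.149, np.float64(0.1), np.float64(13.19)), (-0.126, np.float64(0.15), np.float64(6.36)), (-0.105, np.float64(0.22), np.float64(0.33))]
[0.5919 0.3862 0.1067]
[[ 0.   0.6]
 [-0.4  0.1]
 [-0.3 -0.6]
 [-0.3 -0.1]
 [-0.3 -0.1]
 [ 0.1  0.1]
 [ 0.3  0.3]
 [-0.4  0.3]
 [-0.   0.7]
 [ 0.7  0.5]]
```

```bash
cat >> h.py <<'E'
from scipy.spatial.transform import Rotation as Ro
def obs():
    o=bot.get_obs(); q=o['tool_rot']; o['Rm']=Ro.from_quat([q[1],q[2],q[3],q[0]]); return o
def Rt(xa,za):
    xa=np.array(xa,float)/np.linalg.norm(xa); za=np.array(za,float); za-=xa*(za@xa); za/=np.linalg.norm(za)
    return Ro.from_matrix(np.c_[xa,np.cross(za,xa),za])
def delta(pos,R):
    o=obs(); print('t',round(o['t'],2),'pos',o['eef_pos'].round(4),'F',o['contact_force'].round(1),'g',round(o['gripper_width'],3))
    print('slide mm',((np.array(pos)-o['eef_pos'])*1000).round(1),'turn',(R*o['Rm'].inv()).as_rotvec().round(4),'q',o['q'].round(2))
E
python3 - <<'E'
from h import *
o=obs(); print(o['Rm'].as_matrix().round(3))
th=.1067
zd=np.array([-np.sin(th),np.cos(th),0])
for s in (1,-1): delta([.5919,.3862,.2],Rt([0,0,-1],s*zd))
E
```

```text
[[-0.    -0.955  0.298]
 [-0.001  0.298  0.955]
 [-1.    -0.    -0.001]]
t 0.25 pos [0.2012 0.6441 0.2309] F [ 0.3  0.3 -0.3] g 1.002
slide mm [ 390.7 -257.9  -30.9] turn [ 0.0008 -0.      0.4095] q [-1.38  0.48  0.02  1.56 -0.01  1.11 -0.08]
t 0.25 pos [0.2012 0.6441 0.2309] F [ 0.3  0.3 -0.3] g 1.002
slide mm [ 390.7 -257.9  -30.9] turn [-1.0000e-04 -1.2000e-03 -2.7321e+00] q [-1.38  0.48  0.02  1.56 -0.01  1.11 -0.08]
```

Request:
drive_tool(slide=[[0,0,50],[40,-20,90],[90,-50,90],[130,-80,90],[170,-110,90],[210,-140,90],[260,-170,80],[300,-200,60],[345,-230,30],[391,-258,0]], turn=[[0,0,0],[0,0,0.05],[0,0,0.1],[0,0,0.15],[0,0,0.2],[0,0,0.25],[0,0,0.3],[0,0,0.35],[0,0,0.4],[0,0,0.41]], gripper=[1,1,1,1,1,1,1,1,1,1], squeeze=30)

```text
t: 1.25
eef_pos: [0.5558, 0.409, 0.2545]
tool_rot: [-0.473, 0.527, -0.472, -0.526]
contact_force: [0.8, 0.3, 0.2]
gripper_width: 0.999
```

Run:
```python
from h import *
th=.1067
zd=np.array([-np.sin(th),np.cos(th),0])
delta([.5919,.3862,.12],Rt([0,0,-1],zd))
c=cam('wrist'); crop(c,0,0,512,384,1.5,'w1.png')
p=[.5919,.3862,th]
for X in [(60,20),(60,-20),(-60,-20),(-60,20)]:
    x,y=np.array(X)/1000; C,S=np.cos(th),np.sin(th)
    print(X,proj(c,[p[0]+C*x-S*y,p[1]+S*x+C*y,.06]).round(1)*1.5)
```

```text
t 1.25 pos [0.5558 0.409  0.2545] F [0.8 0.3 0.2] g 0.999
slide mm [  36.1  -22.8 -134.5] turn [-0.      0.0012 -0.0015] q [-0.78  0.48  0.08  1.49 -0.04  1.16  0.99]
(60, 20) [[370.8 354.9]]
(60, -20) [[322.35 354.75]]
(-60, -20) [[316.5 209.4]]
(-60, 20) [[370.2  209.55]]
```

View pics/w1.png

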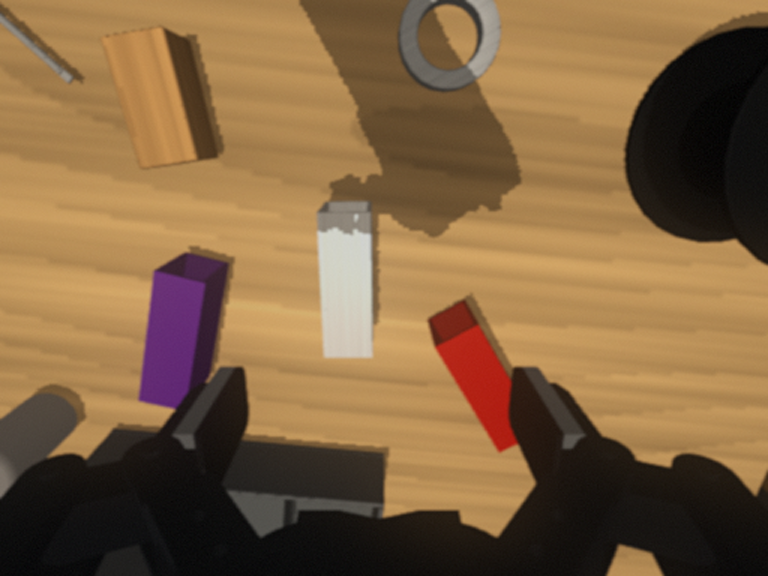

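The wrist view shows the silver tube at (318–372, 205–357), within 2 px of prediction. Red's corner (430,320) leaves about 48 mm clear, so I narrow the opening for the descent.

Request:
drive_tool(slide=[[36,-23,0],[36,-23,-40],[36,-23,-80],[36,-23,-120],[36,-23,-150],[36,-23,-180],[36,-23,-200],[36,-23,-216],[36,-23,-216],[36,-23,-216]], turn=[[0,0,0],[0,0,0],[0,0,0],[0,0,0],[0,0,0],[0,0,0],[0,0,0],[0,0,0],[0,0,0],[0,0,0]], gripper=[0.72,0.72,0.72,0.72,0.72,0.72,0.72,0.72,0.72,0.72])

```text
t: 2.3
eef_pos: [0.5979, 0.3772, 0.0337]
tool_rot: [-0.473, 0.526, -0.477, -0.521]
contact_force: [0.9, 0.2, 0.2]
gripper_width: 0.718
```

Run:
```python
from h import *
th=.1067
zd=np.array([-np.sin(th),np.cos(th),0])
delta([.5919,.3862,.038],Rt([0,0,-1],zd))
c=cam('wrist'); crop(c,0,0,512,384,1.5,'w2.png')
c=cam('side'); crop(c,180,90,100,75,8,'s2.png')
```

```text
t 2.3 pos [0.5979 0.3772 0.0337] F [0.9 0.2 0.2] g 0.718
slide mm [-6.   9.   4.3] turn [0.0091 0.0012 0.0086] q [-0.7   0.74  0.07  1.6  -0.06  0.81  1.06]
```

View pics/w2.png

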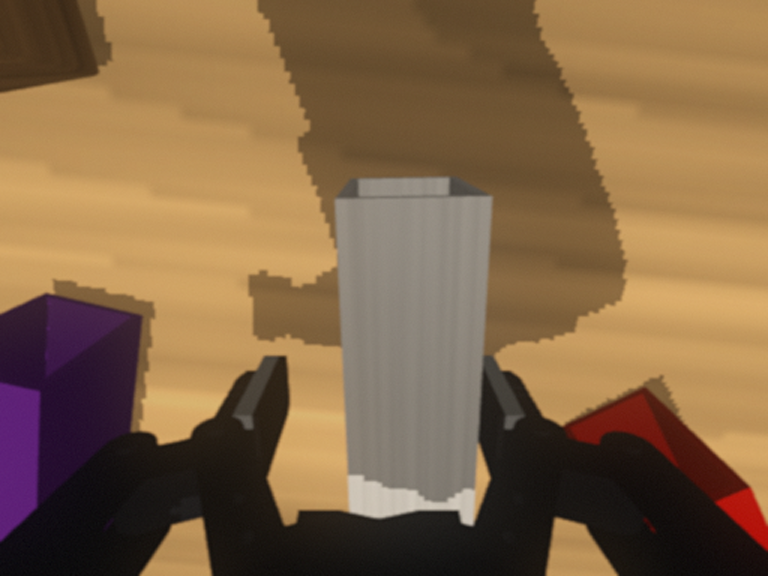

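View pics/s2.png

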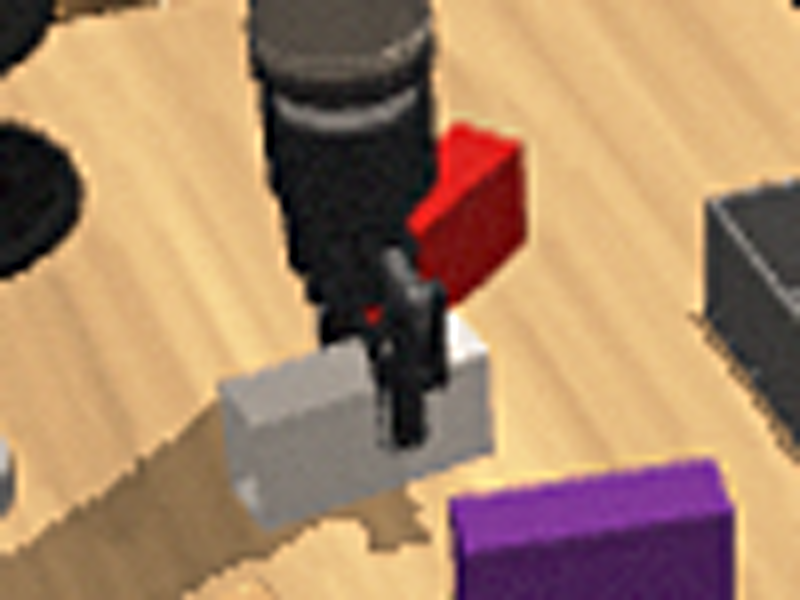

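Request:
drive_tool(slide=[[-6,9,4],[-6,9,4],[-6,9,4],[-6,9,4],[-6,9,4]], turn=[[0.009,0.001,0.009],[0.009,0.001,0.009],[0.009,0.001,0.009],[0.009,0.001,0.009],[0.009,0.001,0.009]], gripper=[0.72,0.72,0.72,0.72,0.72])

```text
t: 2.9
eef_pos: [0.5928, 0.3861, 0.0388]
tool_rot: [-0.473, 0.526, -0.472, -0.526]
contact_force: [0.1, 0.5, 0.8]
gripper_width: 0.72
```

Run:
```python
from h import *
th=.1067
zd=np.array([-np.sin(th),np.cos(th),0])
delta([.5919,.3862,.038],Rt([0,0,-1],zd))
c=cam('wrist'); crop(c,0,0,512,384,1.5,'w3.png')
```

```text
t 2.9 pos [0.5928 0.3861 0.0388] F [0.1 0.5 0.8] g 0.72
slide mm [-0.9  0.1 -0.8] turn [-0.0007  0.0018  0.0002] q [-0.71  0.73  0.06  1.6  -0.06  0.81  1.06]
```

View pics/w3.png

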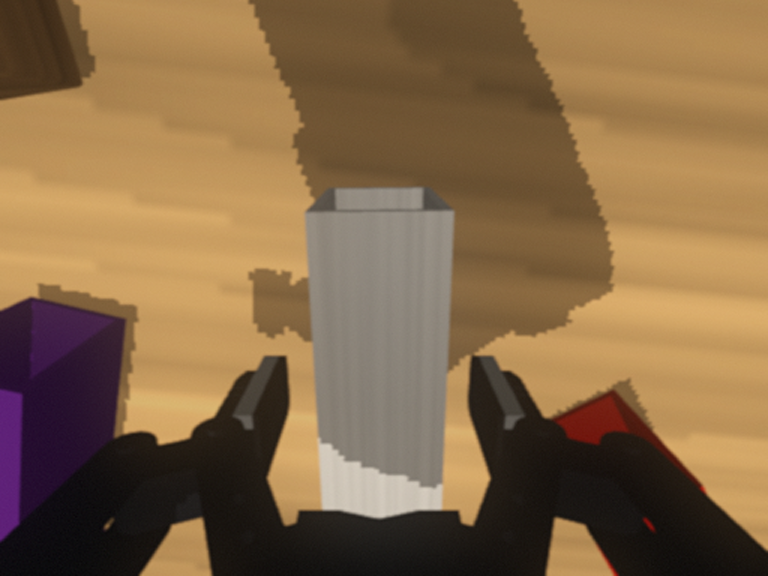

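The tube (305–453, 187–510) is now centred between the pads (287 and 470). Closing.

Request:
drive_tool(slide=[[0,0,0],[0,0,0],[0,0,0],[0,0,0],[0,0,0],[0,0,0],[0,0,0],[0,0,0]], turn=[[0,0,0],[0,0,0],[0,0,0],[0,0,0],[0,0,0],[0,0,0],[0,0,0],[0,0,0]], gripper=[0.2,0.2,0.2,0.2,0.2,0.2,0.2,0.2], squeeze=35)

```text
t: 3.75
eef_pos: [0.5929, 0.3861, 0.0388]
tool_rot: [-0.473, 0.526, -0.472, -0.526]
contact_force: [1.9, 0.4, 0.4]
gripper_width: 0.459
```

Run:
```python
from h import *
o=obs(); print(o['eef_pos'].round(4),o['gripper_width'],o['contact_force'])
c=cam('wrist'); crop(c,0,0,512,384,1.5,'w4.png')
import pickle; pickle.dump((c,o['eef_pos'],o['tool_rot']),open('w4.pkl','wb'))
```

```text
[0.5929 0.3861 0.0388] 0.45909544118804174 [1.92891349 0.41000233 0.41734811]
```

View pics/w4.png

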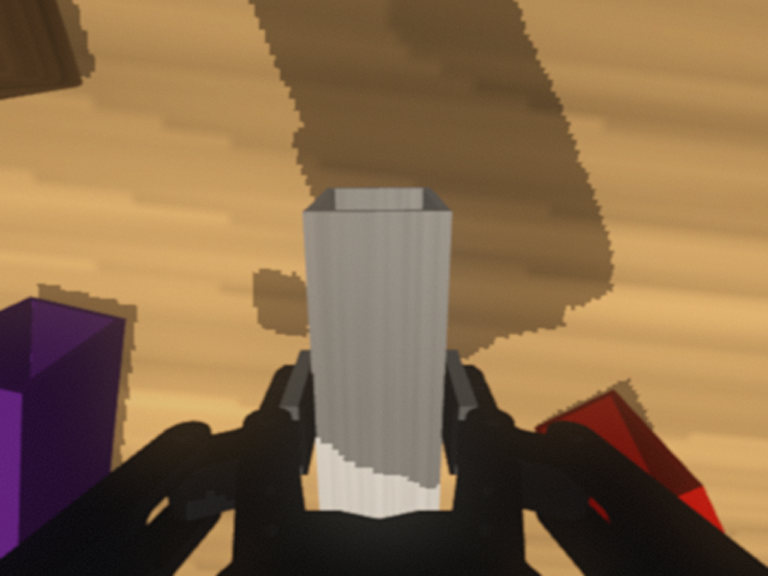

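Run:
```python
from h import *
import pickle
c,p,q=pickle.load(open('w4.pkl','rb'))
for uv in [(305,211),(450,211)]:
    X=unproj(c,((uv[0]+.5)/1.5-.5,(uv[1]+.5)/1.5-.5),.06); d=X-p
    th=.1067; C,S=np.cos(th),np.sin(th); print(X.round(4),'tube-axes rel TCP mm',(np.array([C*d[0]+S*d[1],-S*d[0]+C*d[1]])*1000).round(1))
# target in vise
v=np.load('pose.npy')[:3]; C,S=np.cos(v[2]),np.sin(v[2])
f=lambda x,y:(v[0]+C*x-S*y,v[1]+S*x+C*y)
print('seat-4',f(0,.036)); 
zd=[-S,C,0]
delta([*f(0,.036),.19],Rt([0,0,-1],zd))
```

```text
[0.5358 0.3595 0.06  ] tube-axes rel TCP mm [-59.6 -20.3]
[0.5317 0.3984 0.06  ] tube-axes rel TCP mm [-59.6  18.8]
seat-4 (np.float64(0.5619678229448988), np.float64(-0.0283178905771903))
t 3.8 pos [0.5929 0.3861 0.0388] F [1.3 1.5 0.7] g 0.46
slide mm [ -30.9 -414.5  151.2] turn [-4.000e-04  2.200e-03 -4.019e-01] q [-0.71  0.73  0.06  1.6  -0.06  0.81  1.06]
```

Request:
drive_tool(slide=[[0,0,20],[0,0,50],[0,0,90],[0,-10,130],[-2,-40,150],[-5,-80,150],[-8,-120,150],[-11,-160,150],[-14,-200,150],[-17,-240,150]], turn=[[0,0,0],[0,0,0],[0,0,0],[0,0,0],[0,0,-0.05],[0,0,-0.1],[0,0,-0.15],[0,0,-0.2],[0,0,-0.25],[0,0,-0.3]], gripper=[0.2,0.2,0.2,0.2,0.2,0.2,0.2,0.2,0.2,0.2])

```text
t: 4.8
eef_pos: [0.5747, 0.1442, 0.1882]
tool_rot: [0.547, -0.449, 0.546, 0.449]
contact_force: [0.5, -0.9, -1.6]
gripper_width: 0.461
```

```bash
cat > seat.py <<'E'
from h import *
import sys
v=np.load('pose.npy')[:3]; C,S=np.cos(v[2]),np.sin(v[2])
f=lambda x,y:(v[0]+C*x-S*y,v[1]+S*x+C*y)
delta([*f(0,.036),float(sys.argv[1])],Rt([0,0,-1],[-S,C,0]))
E
python3 seat.py .19
```

```text
t 4.8 pos [0.5747 0.1442 0.1882] F [ 0.5 -0.9 -1.6] g 0.461
slide mm [ -12.8 -172.6    1.8] turn [ 0.0003  0.0006 -0.0999] q [-0.5   0.39  0.19  1.81 -0.09  0.95  1.1 ]
```

Request:
drive_tool(slide=[[-3,-35,2],[-6,-70,2],[-8,-105,2],[-10,-135,2],[-12,-160,2],[-13,-173,2],[-13,-173,2],[-13,-173,2],[-13,-173,2],[-13,-173,2]], turn=[[0,0,-0.03],[0,0,-0.06],[0,0,-0.1],[0,0,-0.1],[0,0,-0.1],[0,0,-0.1],[0,0,-0.1],[0,0,-0.1],[0,0,-0.1],[0,0,-0.1]], gripper=[0.2,0.2,0.2,0.2,0.2,0.2,0.2,0.2,0.2,0.2])

```text
t: 5.8
eef_pos: [0.5619, -0.027, 0.1901]
tool_rot: [0.568, -0.422, 0.568, 0.422]
contact_force: [0.4, -0.2, -2.6]
gripper_width: 0.459
```

```bash
python3 seat.py .11
python3 - <<'E'
from h import *
c=cam('wrist'); crop(c,0,0,512,384,1.5,'w5.png')
c=cam('side'); crop(c,190,150,120,120,5,'s5.png')
E
```

```text
t 5.8 pos [ 0.5619 -0.027   0.1901] F [ 0.4 -0.2 -2.6] g 0.459
slide mm [  0.1  -1.3 -80.1] turn [-0.0002  0.0003 -0.0024] q [-0.27  0.34  0.26  1.89 -0.11  0.93  1.32]
```

View pics/w5.png

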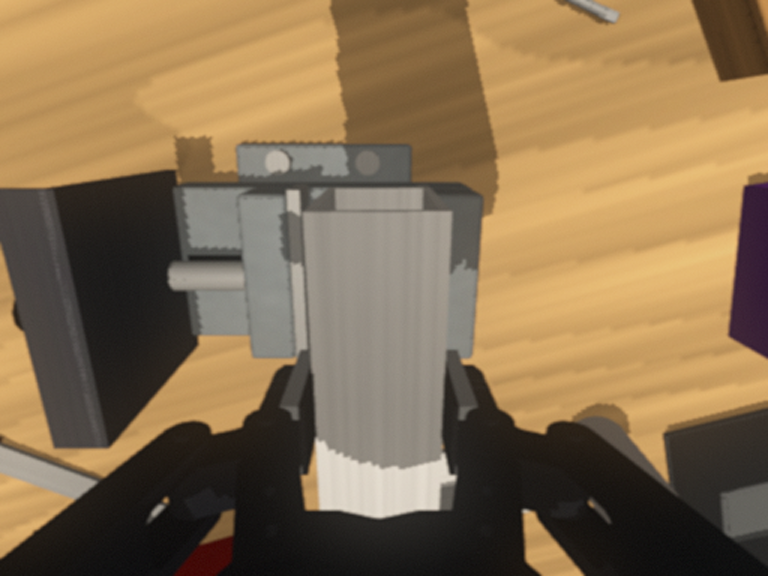

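View pics/s5.png

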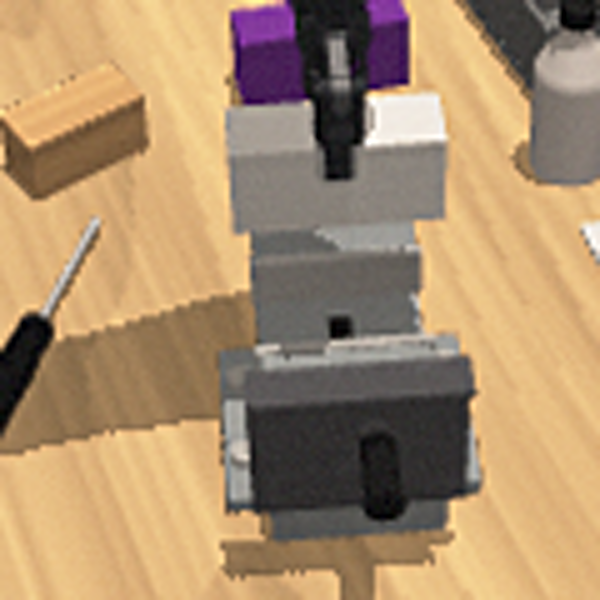

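Run:
```python
from h import *
c=cam('wrist'); v=np.load('pose.npy')[:3]; C,S=np.cos(v[2]),np.sin(v[2])
for n,uv,z in [('slide jaw -x back',(239,195),.085),('slide -x face',(300,190),.085),('slide +x back',(252,357),.085),('slide +x face',(308,355),.085),('fixed back -x',(483,195),.085),('fixed back +x',(472,356),.085),('lip',(0,190),.154),('lip+',(55,447),.154),('fl',(237,145),.014),('fl2',(410,146),.014)]:
    X=unproj(c,((uv[0]+.5)/1.5-.5,(uv[1]+.5)/1.5-.5),z)[:2]-v[:2]
    print(n,(1000*np.array([C*X[0]+S*X[1],-S*X[0]+C*X[1]])).round(1))
```

```text
slide jaw -x back [-48.4 -39.6]
slide -x face [-51.2  -6.4]
slide +x back [ 49.1 -40.8]
slide +x face [47.7 -6.6]
fixed back -x [-48.6  92.8]
fixed back +x [48.2 93.1]
lip [ -58.7 -111.8]
lip+ [  60.8 -116.4]
fl [-73.2 -59.4]
fl2 [-72.7  57.4]
```

Request:
drive_tool(slide=[[0,-1,0],[0,-1,-20],[0,-1,-45],[0,-1,-70],[0,-1,-85],[0,-1,-92],[0,-1,-95],[0,-1,-95],[0,-1,-95]], turn=[[0,0,-0.002],[0,0,-0.002],[0,0,-0.002],[0,0,-0.002],[0,0,-0.002],[0,0,-0.002],[0,0,-0.002],[0,0,-0.002],[0,0,-0.002]], gripper=[0.2,0.2,0.2,0.2,0.2,0.2,0.2,0.2,0.2])

```text
t: 6.85
eef_pos: [0.5625, -0.0289, 0.096]
tool_rot: [0.569, -0.421, 0.568, 0.42]
contact_force: [0.0, 0.6, -3.0]
gripper_width: 0.464
```

```bash
python3 seat.py .0885
python3 - <<'E'
from h import *
c=cam('side'); crop(c,190,150,120,120,5,'s6.png')
E
```

```text
t 6.85 pos [ 0.5625 -0.0289  0.096 ] F [ 0.   0.6 -3. ] g 0.464
slide mm [-0.5  0.6 -7.5] turn [0.0001 0.002  0.0009] q [-0.24  0.47  0.23  1.95 -0.16  0.73  1.36]
```

View pics/s6.png

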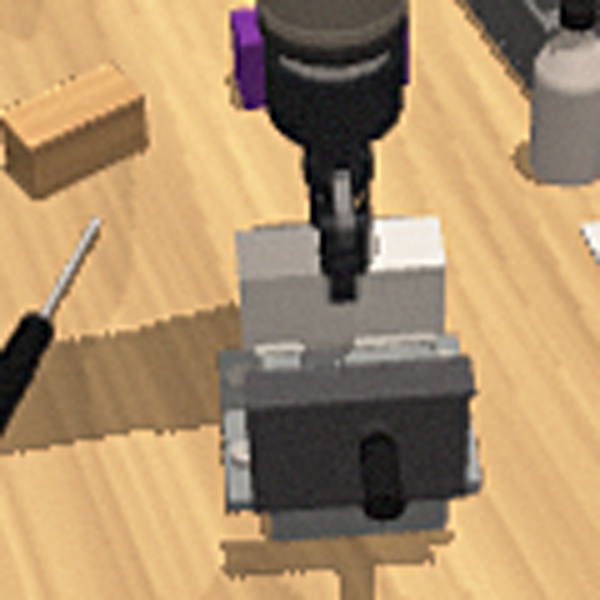

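The side view shows the tube (235–445, 220–330 in the crop) entering between the jaws, clear of both. Lowering the last few mm.

Request:
drive_tool(slide=[[0,0,-3],[0,0,-5],[0,0,-7],[0,0,-7.5],[0,0,-7.5],[0,0,-7.5]], turn=[[0,0,0],[0,0,0],[0,0,0],[0,0,0],[0,0,0],[0,0,0]], gripper=[0.2,0.2,0.2,0.2,0.2,0.2])

```text
t: 7.5
eef_pos: [0.5625, -0.0289, 0.0887]
tool_rot: [0.569, -0.421, 0.568, 0.42]
contact_force: [-1.2, 1.2, 0.9]
gripper_width: 0.465
```

```bash
python3 seat.py .0888
```

```text
t 7.5 pos [ 0.5625 -0.0289  0.0887] F [-1.2  1.2  0.9] g 0.465
slide mm [-0.5  0.6  0.1] turn [0.     0.0021 0.0009] q [-0.24  0.48  0.23  1.96 -0.16  0.72  1.36]
```

Request:
drive_tool(slide=[[0,0,0],[0,0,0],[0,0,0],[0,0,0],[0,0,5],[0,0,20],[0,0,50],[0,0,90],[0,0,130],[0,0,150]], turn=[[0,0,0],[0,0,0],[0,0,0],[0,0,0],[0,0,0],[0,0,0],[0,0,0],[0,0,0],[0,0,0],[0,0,0]], gripper=[0.65,0.65,0.65,0.65,0.65,0.65,0.65,0.65,0.65,0.65])

```text
t: 8.5
eef_pos: [0.564, -0.0292, 0.2428]
tool_rot: [0.571, -0.422, 0.566, 0.419]
contact_force: [1.1, 0.6, -0.1]
gripper_width: 0.65
```

```bash
python3 seat.py .24
python3 - <<'E'
from h import *
c=cam('wrist'); crop(c,0,0,512,384,1.5,'w7.png')
v=np.load('pose.npy')[:3]
c=cam('side'); crop(c,210,170,90,90,6,'s7.png')
E
```

```text
t 8.5 pos [ 0.564  -0.0292  0.2428] F [ 1.1  0.6 -0.1] g 0.65
slide mm [-2.   0.9 -2.8] turn [-0.0005  0.0074  0.0013] q [-0.29  0.28  0.28  1.83 -0.09  1.03  1.3 ]
```

View pics/w7.png

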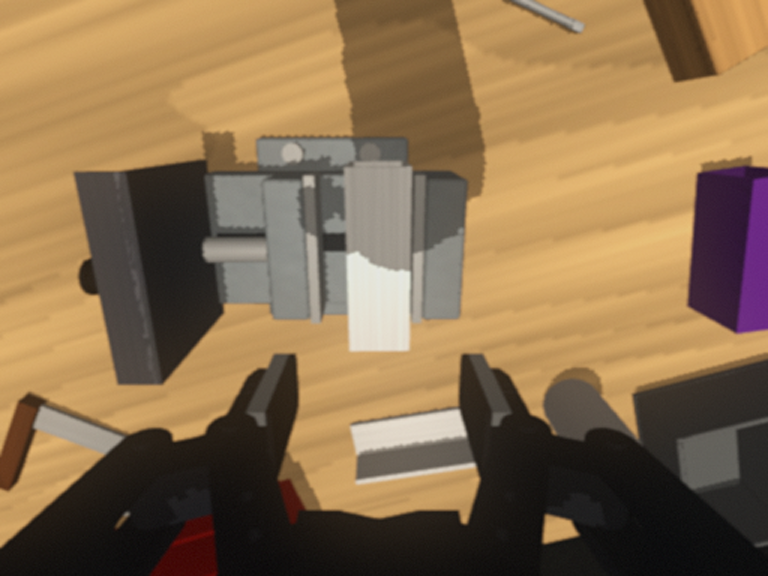

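View pics/s7.png

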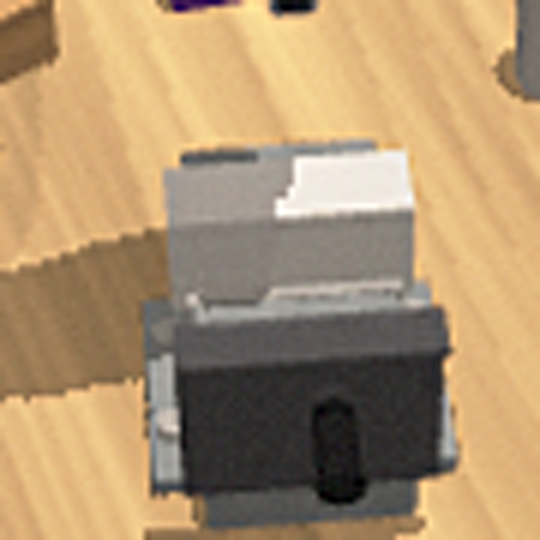

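The tube stands centred on the bed (wrist view 345–412 × 160–350, parallel to the jaws). Next: the crank, at a leaning pose.

```bash
cat > hd.py <<'E'
from h import *
import sys
v=np.load('pose.npy')[:3]; C,S=np.cos(v[2]),np.sin(v[2])
M=np.array([[C,-S,0],[S,C,0],[0,0,1]])
W=lambda X:M@np.array(X)+[v[0],v[1],0]
V=lambda P:M.T@(np.array(P)-[v[0],v[1],0])
lean=np.radians(42); F=np.array([0,np.sin(lean),-np.cos(lean)])
RG=Rt(M@F,M@[1,0,0])
def tcp(a,y=-.130,depth=.016,back=0):
    hpt=np.array([.036*np.sin(a),y,.072+.036*np.cos(a)]); return W(hpt+F*(depth-back))
E
python3 - <<'E'
from hd import *
delta(tcp(.21,back=.10),RG); print(tcp(.21),tcp(.21,back=.1))
E
```

```text
t 8.6 pos [ 0.5646 -0.0291  0.2427] F [-0.4 -0.8 -0.2] g 0.65
slide mm [ -60.2 -214.   -73. ] turn [ 0.7219  0.3887 -1.4895] q [-0.29  0.28  0.28  1.83 -0.09  1.03  1.3 ]
[ 0.52393645 -0.17906978  0.0953188 ] [ 0.50445599 -0.24308438  0.16963328]
```

Request:
drive_tool(slide=[[-5,-20,20],[-10,-40,20],[-15,-60,20],[-20,-80,20],[-27,-100,20],[-33,-120,20],[-40,-140,20],[-46,-165,20],[-52,-190,10],[-60,-214,0]], turn=[[0.058,0.031,-0.119],[0.116,0.062,-0.238],[0.173,0.093,-0.357],[0.231,0.124,-0.477],[0.289,0.155,-0.596],[0.347,0.187,-0.715],[0.404,0.218,-0.834],[0.462,0.249,-0.953],[0.52,0.28,-1.072],[0.578,0.311,-1.19]], gripper=[0.65,0.65,0.65,0.65,0.65,0.65,0.65,0.65,0.65,0.65])

```text
t: 9.6
eef_pos: [0.5044, -0.2441, 0.2418]
tool_rot: [0.706, 0.198, 0.642, 0.222]
contact_force: [-0.5, 0.2, -0.3]
gripper_width: 0.656
```

Run:
```python
from hd import *
delta(tcp(.21,back=.10),RG)
```

```text
t 9.6 pos [ 0.5044 -0.2441  0.2418] F [-0.5  0.2 -0.3] g 0.656
slide mm [  0.    1.  -72.1] turn [ 0.1419  0.0771 -0.2945] q [ 0.27  0.51  0.51  1.71 -0.73  1.45  1.07]
```

Request:
drive_tool(slide=[[0,0,-15],[0,0,-35],[0,0,-55],[0,0,-72],[0,0,-72],[0,0,-72]], turn=[[0.05,0.026,-0.1],[0.1,0.052,-0.2],[0.142,0.077,-0.295],[0.142,0.077,-0.295],[0.142,0.077,-0.295],[0.142,0.077,-0.295]], gripper=[0.65,0.65,0.65,0.65,0.65,0.65])

```text
t: 10.2
eef_pos: [0.505, -0.2436, 0.1699]
tool_rot: [0.69, 0.347, 0.616, 0.154]
contact_force: [0.4, 0.7, 0.3]
gripper_width: 0.651
```

Run:
```python
from hd import *
delta(tcp(.21,back=.10),RG)
c=cam('wrist'); crop(c,0,0,512,384,1.5,'w8.png')
for y in (-.149,-.105):
  p=proj(c,W([.036*np.sin(.21),y,.072+.036*np.cos(.21)])); print(y,p.round(1)*1.5)
print('hub',proj(c,W([0,-.126,.072]))*1.5,'lip',proj(c,[W([-.06,-.115,.154]),W([.06,-.115,.154])])*1.5)
c=cam('side'); crop(c,190,150,120,120,5,'s8.png')
```

```text
t 10.2 pos [ 0.505  -0.2436  0.1699] F [0.4 0.7 0.3] g 0.651
slide mm [-0.5  0.5 -0.3] turn [ 0.0002  0.0007 -0.0023] q [ 0.34  0.62  0.51  1.8  -0.92  1.39  1.  ]
-0.149 [[376.35 326.1 ]]
-0.105 [[376.65 250.65]]
hub [[364.2651799 308.6413262]] lip [[226.99349586 220.69251629]
 [492.63993216 221.37484406]]
```

View pics/w8.png

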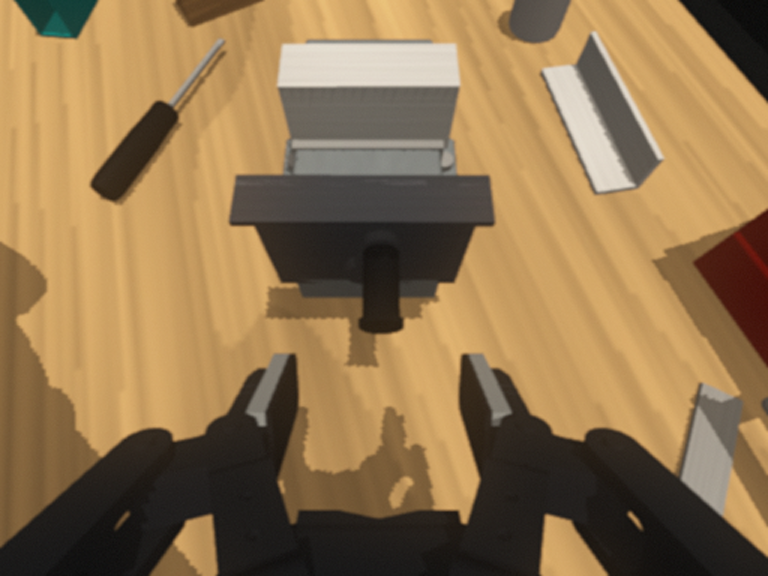

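View pics/s8.png

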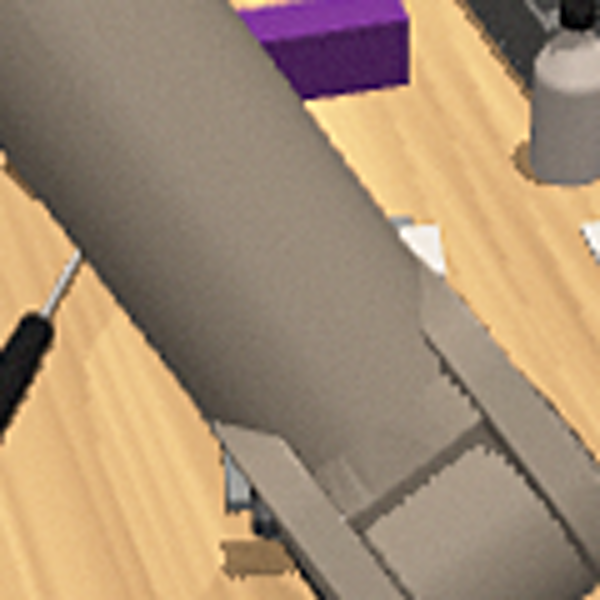

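The wrist view matches prediction: lip (230–493, 222), handle from (381,240) to (381,324). That puts the handle about 2 mm further +x than assumed, a ≈ 0.265.

Run:
```python
from hd import *
delta(tcp(.265),RG)
```

```text
t 10.3 pos [ 0.5054 -0.244   0.1709] F [ 1.  -0.2 -0. ] g 0.65
slide mm [ 20.4  64.4 -76. ] turn [ 0.0013  0.0023 -0.0018] q [ 0.34  0.62  0.51  1.8  -0.92  1.39  1.  ]
```

Request:
drive_tool(slide=[[4,13,-15],[8,26,-30],[12,38,-45],[15,48,-57],[18,57,-67],[20,62,-73],[20,64,-76],[20,64,-76],[20,64,-76]], turn=[[0,0,0],[0,0,0],[0,0,0],[0,0,0],[0,0,0],[0,0,0],[0,0,0],[0,0,0],[0,0,0]], gripper=[0.55,0.55,0.55,0.55,0.55,0.55,0.55,0.55,0.55], squeeze=25)

```text
t: 11.2
eef_pos: [0.5254, -0.1808, 0.0952]
tool_rot: [0.691, 0.347, 0.615, 0.154]
contact_force: [-0.3, 0.3, -0.0]
gripper_width: 0.551
```

Run:
```python
from hd import *
delta(tcp(.265),RG)
c=cam('wrist'); crop(c,0,0,512,384,1.5,'w9.png')
```

```text
t 11.2 pos [ 0.5254 -0.1808  0.0952] F [-0.3  0.3 -0. ] g 0.551
slide mm [ 0.4  1.2 -0.3] turn [ 0.0021  0.0027 -0.001 ] q [ 0.28  0.69  0.44  1.9  -1.03  1.24  1.06]
```

View pics/w9.png

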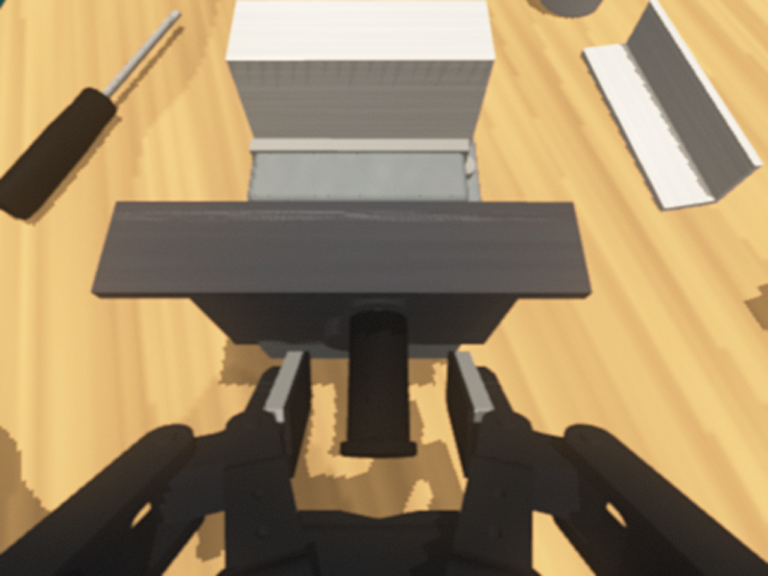

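The handle (348–408, 310–455) lies exactly midway between the pads (309 and 447). Closing.

Request:
drive_tool(slide=[[0,0,0],[0,0,0],[0,0,0],[0,0,0],[0,0,0],[0,0,0],[0,0,0]], turn=[[0,0,0],[0,0,0],[0,0,0],[0,0,0],[0,0,0],[0,0,0],[0,0,0]], gripper=[0.05,0.05,0.05,0.05,0.05,0.05,0.05], squeeze=25)

```text
t: 11.95
eef_pos: [0.5257, -0.1817, 0.0956]
tool_rot: [0.692, 0.346, 0.615, 0.153]
contact_force: [-1.2, -3.1, 4.5]
gripper_width: 0.243
```

Run:
```python
from hd import *
delta(tcp(.265),RG); o=obs(); print(V(o['eef_pos'])*1000)
c=cam('wrist'); crop(c,0,0,512,384,1.5,'w10.png')
```

```text
t 11.95 pos [ 0.5257 -0.1817  0.0956] F [-1.2 -3.1  4.5] g 0.243
slide mm [ 0.1  2.1 -0.8] turn [ 0.0031  0.0036 -0.    ] q [ 0.28  0.69  0.44  1.9  -1.03  1.24  1.06]
[   9.91121559 -121.31319114   95.62397963]
```

View pics/w10.png

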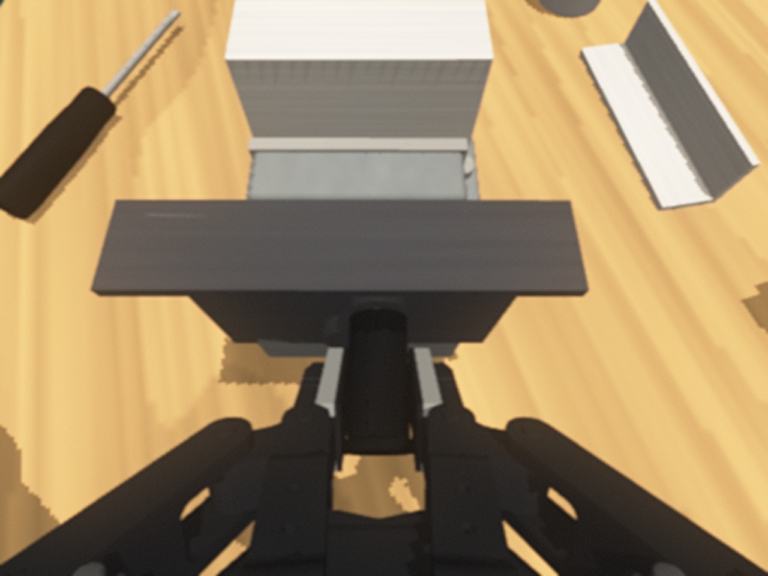

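```bash
cat > circ.py <<'E'
from hd import *
# usage: circ.py a_now_deg step_deg n [hx hz offsets mm]
# handle point from measured TCP
def handle(): 
    o=obs(); x=o['Rm'].as_matrix()[:,0]; return V(o['eef_pos']-.016*x)*1000
def angle(hx=0,hz=72):
    h=handle(); return np.degrees(np.arctan2(h[0]-hx,h[2]-hz)),np.hypot(h[0]-hx,h[2]-hz),h
def rows(step,n,hx=0,hz=72,y=None,extra=2,r=36,a0=None):
    a,rr,h=angle(hx,hz); o=obs()
    print('t',round(o['t'],2),'ang',a.round(1),'r',rr.round(2),'h',h.round(2),'Fvise',(M.T@o['contact_force']).round(1),'turnfix',(RG*o['Rm'].inv()).as_rotvec().round(4),'q',o['q'].round(2))
    A=a if a0 is None else a0
    out=[]
    for k in range(1,n+1):
        b=np.radians(A+step*k); p=np.array([hx+r*np.sin(b),h[1] if y is None else y,hz+r*np.cos(b)])
        out.append((M@(p-h)).round(1).tolist())
    print(out)
if __name__=='__main__':
    s,n=float(sys.argv[1]),int(sys.argv[2]); hx=float(sys.argv[3]) if len(sys.argv)>3 else 0; hz=float(sys.argv[4]) if len(sys.argv)>4 else 72
    rows(s,n,hx,hz)
E
python3 circ.py 15 10
```

```text
t 12.0 ang 15.5 r 36.86 h [   9.86 -132.04  107.52] Fvise [-0.8 -4.4  4.4] turnfix [0.0031 0.0036 0.    ] q [ 0.28  0.69  0.44  1.9  -1.03  1.24  1.06]
[[8.1, -2.5, -4.5], [15.1, -4.6, -10.3], [20.5, -6.3, -17.8], [23.9, -7.3, -26.5], [25.0, -7.6, -35.8], [23.7, -7.2, -45.2], [20.2, -6.2, -53.8], [14.7, -4.5, -61.2], [7.5, -2.3, -66.9], [-0.8, 0.3, -70.4]]
```

Request:
drive_tool(slide=[[8.1,-2.5,-4.2],[15.2,-4.6,-10],[20.5,-6.3,-17.6],[23.9,-7.3,-26.4],[25,-7.6,-35.6],[25,-7.6,-35.6]], turn=[[0,0,0],[0,0,0],[0,0,0],[0,0,0],[0,0,0],[0,0,0]], gripper=[0.05,0.05,0.05,0.05,0.05,0.05])

```text
t: 12.6
eef_pos: [0.5507, -0.1894, 0.058]
tool_rot: [0.692, 0.347, 0.615, 0.152]
contact_force: [4.4, -2.0, -3.0]
gripper_width: 0.239
```

```bash
python3 circ.py 20 10;python3 - <<'E'
from hd import *
c=cam('wrist'); crop(c,0,0,512,384,1.5,'w11.png')
E
```

```text
t 12.6 ang 93.3 r 36.13 h [  36.07 -132.1    69.92] Fvise [ 4.8 -0.7 -3. ] turnfix [0.0038 0.0023 0.0009] q [ 0.29  0.77  0.42  1.84 -1.07  1.22  1.08]
[[-2.9, 0.9, -12.2], [-9.4, 2.9, -22.6], [-19.0, 5.8, -30.1], [-30.5, 9.3, -33.7], [-42.4, 12.9, -33.0], [-53.4, 16.3, -28.0], [-62.1, 18.9, -19.4], [-67.5, 20.5, -8.3], [-68.9, 21.0, 4.2], [-66.1, 20.1, 16.3]]
```

View pics/w11.png

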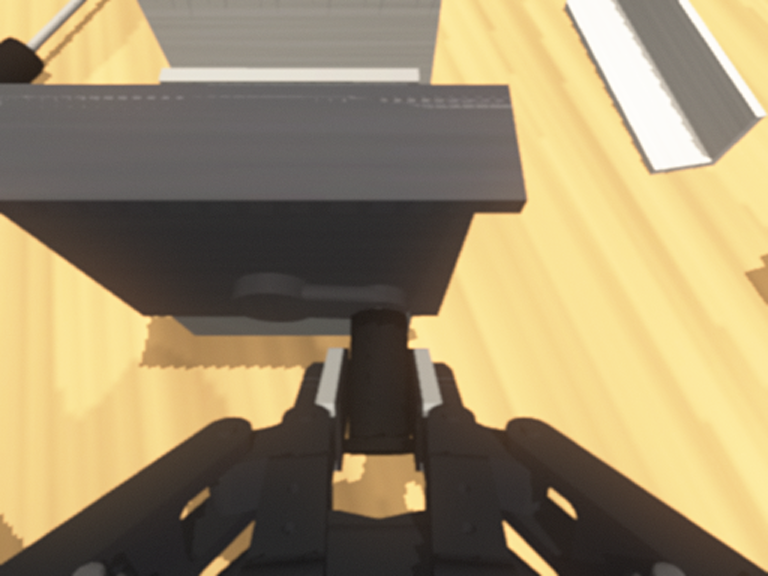

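Request:
drive_tool(slide=[[-2.9,0.9,-12.2],[-9.4,2.9,-22.6],[-19,5.8,-30.1],[-30.5,9.3,-33.7],[-42.4,12.9,-33],[-53.4,16.3,-28],[-62.1,18.9,-19.4],[-67.5,20.5,-8.3],[-68.9,21,4.2],[-66.1,20.1,16.3]], turn=[[0,0,0],[0,0,0],[0,0,0],[0,0,0],[0,0,0],[0,0,0],[0,0,0],[0,0,0],[0,0,0],[0,0,0]], gripper=[0.05,0.05,0.05,0.05,0.05,0.05,0.05,0.05,0.05,0.05])

```text
t: 13.65
eef_pos: [0.4843, -0.1692, 0.0747]
tool_rot: [0.692, 0.347, 0.615, 0.152]
contact_force: [7.8, -2.4, -8.0]
gripper_width: 0.241
```

```bash
python3 circ.py 20 10 0.5 72
```

```text
t 13.65 ang -66.6 r 36.92 h [ -33.39 -132.04   86.64] Fvise [ 8.2 -0.  -8. ] turnfix [0.0045 0.0026 0.002 ] q [ 0.29  0.68  0.43  2.   -1.05  1.19  1.15]
[[7.4, -2.2, 10.1], [17.0, -5.2, 17.5], [28.4, -8.7, 21.1], [40.4, -12.3, 20.4], [51.4, -15.6, 15.4], [60.1, -18.3, 6.8], [65.4, -19.9, -4.3], [66.8, -20.3, -16.8], [64.0, -19.5, -28.9], [57.5, -17.5, -39.4]]
```

```bash
python3 circ.py 20 10 0.6 72.3
```

```text
t 13.65 ang -67.1 r 36.9 h [ -33.39 -132.04   86.64] Fvise [ 8.2 -0.  -8. ] turnfix [0.0045 0.0026 0.002 ] q [ 0.29  0.68  0.43  2.   -1.05  1.19  1.15]
[[7.3, -2.2, 10.2], [16.8, -5.1, 17.7], [28.2, -8.6, 21.4], [40.2, -12.2, 20.8], [51.2, -15.6, 15.9], [60.0, -18.3, 7.4], [65.4, -19.9, -3.7], [66.9, -20.4, -16.1], [64.3, -19.6, -28.3], [57.8, -17.6, -38.8]]
```

Request:
drive_tool(slide=[[7.3,-2.2,10.2],[16.8,-5.1,17.7],[28.2,-8.6,21.4],[40.2,-12.2,20.8],[51.2,-15.6,15.9],[60,-18.3,7.4],[65.4,-19.9,-3.7],[66.9,-20.4,-16.1],[64.3,-19.6,-28.3],[57.8,-17.6,-38.8]], turn=[[0,0,0],[0,0,0],[0,0,0],[0,0,0],[0,0,0],[0,0,0],[0,0,0],[0,0,0],[0,0,0],[0,0,0]], gripper=[0.05,0.05,0.05,0.05,0.05,0.05,0.05,0.05,0.05,0.05])

```text
t: 14.65
eef_pos: [0.5411, -0.1862, 0.0347]
tool_rot: [0.691, 0.347, 0.615, 0.152]
contact_force: [-7.0, 0.6, 8.7]
gripper_width: 0.246
```

```bash
python3 circ.py 20 10 0.6 72.3
```

```text
t 14.65 ang 135.4 r 36.11 h [  25.98 -131.83   46.61] Fvise [-6.9 -1.5  8.7] turnfix [0.003  0.0015 0.0017] q [ 0.3   0.8   0.4   1.86 -1.09  1.19  1.12]
[[-9.9, 3.0, -7.0], [-21.5, 6.5, -10.2], [-33.4, 10.2, -9.0], [-44.2, 13.5, -3.7], [-52.6, 16.0, 5.2], [-57.6, 17.5, 16.6], [-58.6, 17.8, 29.0], [-55.4, 16.9, 41.1], [-48.5, 14.8, 51.3], [-38.6, 11.8, 58.4]]
```

```bash
sed -i 's/r=36,a0/r=35.5,a0/' circ.py; python3 circ.py 20 10 0.3 72.5
```

```text
t 14.65 ang 135.2 r 36.47 h [  25.98 -131.83   46.61] Fvise [-6.9 -1.5  8.7] turnfix [0.003  0.0015 0.0017] q [ 0.3   0.8   0.4   1.86 -1.09  1.19  1.12]
[[-10.3, 3.1, -6.3], [-21.7, 6.6, -9.5], [-33.5, 10.2, -8.4], [-44.2, 13.4, -3.1], [-52.5, 16.0, 5.7], [-57.4, 17.5, 16.8], [-58.4, 17.8, 29.1], [-55.3, 16.8, 41.0], [-48.5, 14.8, 51.1], [-38.8, 11.8, 58.1]]
```

Request:
drive_tool(slide=[[-10.3,3.1,-6.3],[-21.7,6.6,-9.5],[-33.5,10.2,-8.4],[-44.2,13.4,-3.1],[-52.5,16,5.7],[-57.4,17.5,16.8],[-58.4,17.8,29.1],[-55.3,16.8,41],[-48.5,14.8,51.1],[-38.8,11.8,58.1]], turn=[[0,0,0],[0,0,0],[0,0,0],[0,0,0],[0,0,0],[0,0,0],[0,0,0],[0,0,0],[0,0,0],[0,0,0]], gripper=[0.05,0.05,0.05,0.05,0.05,0.05,0.05,0.05,0.05,0.05])

```text
t: 15.65
eef_pos: [0.5018, -0.1744, 0.0938]
tool_rot: [0.691, 0.347, 0.616, 0.152]
contact_force: [-1.8, -2.2, -4.2]
gripper_width: 0.24
```

```bash
python3 circ.py 10 10 0.3 72.5;python3 - <<'E'
from hd import *
c=cam('wrist'); crop(c,0,0,512,384,1.5,'w12.png')
v0=[]
for uv in []: pass
c=cam('top'); crop(c,240,150,100,75,8,'t12.png')
E
```

```text
t 15.65 ang -24.8 r 36.57 h [ -15.02 -131.95  105.71] Fvise [-1.1 -2.7 -4.2] turnfix [0.0025 0.0001 0.0009] q [ 0.28  0.67  0.44  1.95 -1.03  1.22  1.09]
[[6.0, -1.8, 1.1], [11.8, -3.6, 2.2], [17.8, -5.4, 2.1], [23.6, -7.2, 1.0], [29.1, -8.9, -1.1], [34.3, -10.4, -4.2], [38.8, -11.8, -8.2], [42.6, -13.0, -13.0], [45.5, -13.8, -18.3], [47.5, -14.5, -24.2]]
```

View pics/w12.png

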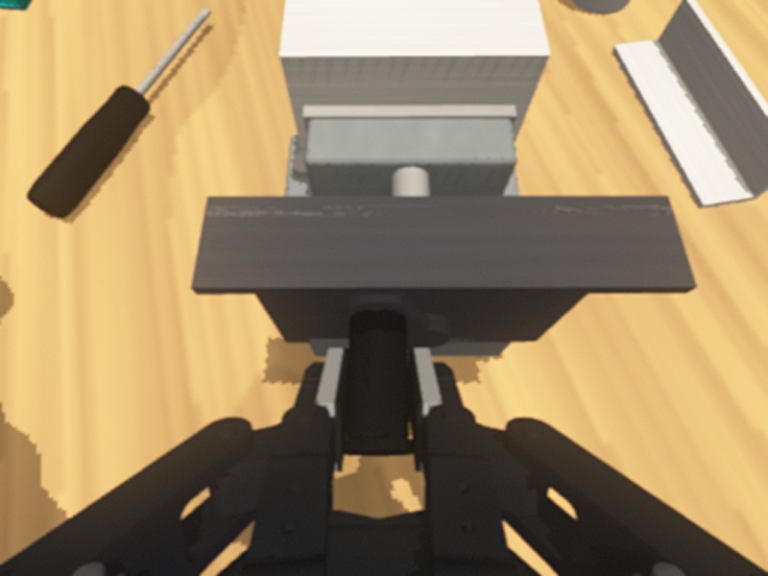

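View pics/t12.png

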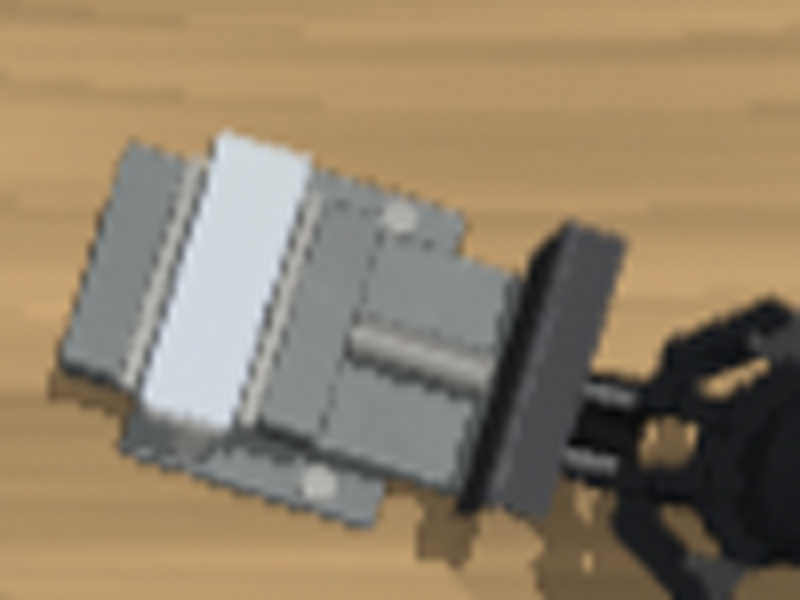

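```bash
python3 circ.py 16 10 0.3 72.5
```

```text
t 15.75 ang -21.2 r 36.11 h [ -12.77 -132.06  106.16] Fvise [ 0.  -5.   7.1] turnfix [0.0039 0.0041 0.0008] q [ 0.28  0.67  0.44  1.95 -1.03  1.22  1.09]
[[9.4, -2.9, 1.7], [18.9, -5.7, 1.2], [27.8, -8.5, -2.0], [35.6, -10.8, -7.6], [41.5, -12.6, -15.3], [45.3, -13.8, -24.3], [46.5, -14.1, -34.1], [45.0, -13.7, -43.9], [41.1, -12.5, -52.9], [34.9, -10.6, -60.4]]
```

Request:
drive_tool(slide=[[9.4,-2.9,1.7],[18.9,-5.7,1.2],[27.8,-8.5,-2],[35.6,-10.8,-7.6],[41.5,-12.6,-15.3],[45.3,-13.8,-24.3],[46.5,-14.1,-34.1],[45,-13.7,-43.9],[41.1,-12.5,-52.9],[34.9,-10.6,-60.4]], turn=[[0,0,0],[0,0,0],[0,0,0],[0,0,0],[0,0,0],[0,0,0],[0,0,0],[0,0,0],[0,0,0],[0,0,0]], gripper=[0.05,0.05,0.05,0.05,0.05,0.05,0.05,0.05,0.05,0.05])

```text
t: 16.75
eef_pos: [0.5381, -0.1855, 0.0327]
tool_rot: [0.692, 0.347, 0.615, 0.153]
contact_force: [-0.7, -2.8, 3.4]
gripper_width: 0.238
```

```bash
cat >> circ.py <<'E'
    o=obs(); a,r,h=angle(hx,hz); b=np.radians(a); Fv=M.T@o['contact_force']
    print('Frad',(Fv[0]*np.sin(b)+Fv[2]*np.cos(b)).round(1),'Ftan',(Fv[0]*np.cos(b)-Fv[2]*np.sin(b)).round(1))
E
python3 circ.py 8 10 0.3 72.5
python3 - <<'E'
from h import *
c=cam('top'); crop(c,240,150,100,75,8,'t13.png')
E
```

```text
t 16.75 ang 141.0 r 35.87 h [  22.88 -131.95   44.63] Fvise [ 0.2 -2.9  3.4] turnfix [0.0035 0.0032 0.0007] q [ 0.3   0.8   0.4   1.87 -1.09  1.19  1.13]
[[-4.1, 1.2, -2.6], [-8.3, 2.5, -4.8], [-12.8, 3.9, -6.4], [-17.5, 5.3, -7.4], [-22.2, 6.8, -7.6], [-26.9, 8.2, -7.2], [-31.5, 9.6, -6.1], [-35.9, 10.9, -4.3], [-40.1, 12.2, -1.9], [-43.9, 13.4, 1.1]]
Frad -2.6 Ftan -2.3
```

View pics/t13.png

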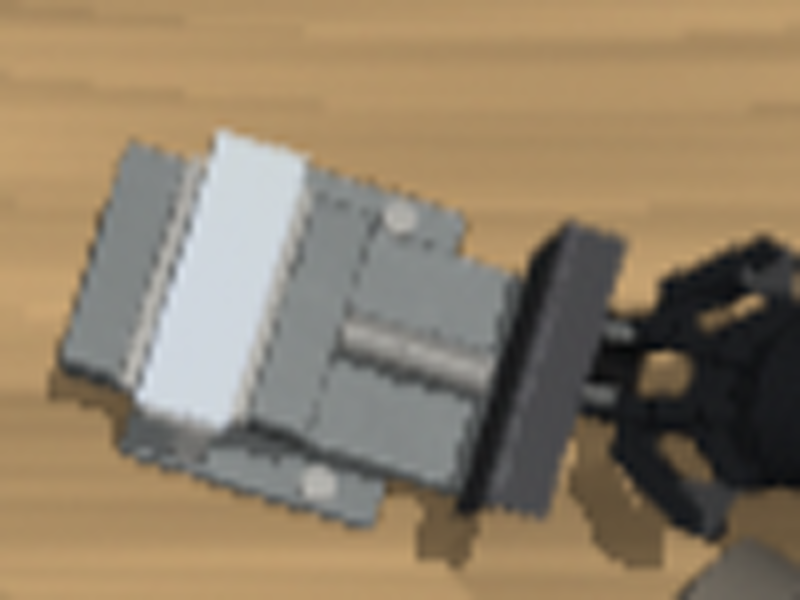

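Request:
drive_tool(slide=[[-4.1,1.2,-2.6],[-8.3,2.5,-4.8],[-12.8,3.9,-6.4],[-17.5,5.3,-7.4]], turn=[[0,0,0],[0,0,0],[0,0,0],[0,0,0]], gripper=[0.05,0.05,0.05,0.05])

```text
t: 17.2
eef_pos: [0.5188, -0.1796, 0.0248]
tool_rot: [0.691, 0.347, 0.615, 0.153]
contact_force: [2.1, -2.2, 5.5]
gripper_width: 0.246
```

```bash
python3 circ.py 6 5 0.3 72.5
```

```text
t 17.2 ang 176.2 r 35.85 h [   2.69 -131.94   36.73] Fvise [ 2.6 -1.5  5.5] turnfix [0.0023 0.0017 0.0012] q [ 0.31  0.8   0.4   1.92 -1.1   1.17  1.17]
[[-3.6, 1.1, 0.3], [-7.1, 2.2, 0.6], [-10.6, 3.2, 1.3], [-14.0, 4.3, 2.4], [-17.3, 5.3, 3.9]]
Frad -5.3 Ftan -3.0
```

Request:
drive_tool(slide=[[-3.6,1.1,0.3],[-7.1,2.2,0.6],[-10.6,3.2,1.3],[-14,4.3,2.4]], turn=[[0,0,0],[0,0,0],[0,0,0],[0,0,0]], gripper=[0.05,0.05,0.05,0.05])

```text
t: 17.6
eef_pos: [0.5047, -0.1753, 0.0273]
tool_rot: [0.691, 0.347, 0.615, 0.153]
contact_force: [2.2, -3.6, 1.2]
gripper_width: 0.237
```

```bash
python3 circ.py 6 5 0.3 72.5
```

```text
t 17.6 ang -159.7 r 35.53 h [ -12.04 -131.97   39.18] Fvise [ 3.2 -2.8  1.2] turnfix [0.0027 0.0019 0.0013] q [ 0.31  0.78  0.4   1.95 -1.1   1.16  1.19]
[[-3.3, 1.0, 1.5], [-6.4, 1.9, 3.3], [-9.3, 2.8, 5.5], [-11.9, 3.6, 7.9], [-14.3, 4.4, 10.7]]
Frad -2.2 Ftan -2.6
```

Request:
drive_tool(slide=[[-3.3,1,1.5],[-6.4,1.9,3.3],[-9.3,2.8,5.5],[-11.9,3.6,7.9]], turn=[[0,0,0],[0,0,0],[0,0,0],[0,0,0]], gripper=[0.05,0.05,0.05,0.05])

```text
t: 18.0
eef_pos: [0.493, -0.1719, 0.035]
tool_rot: [0.692, 0.347, 0.615, 0.152]
contact_force: [6.5, -2.5, -6.5]
gripper_width: 0.243
```

```bash
python3 circ.py 6 5 0.3 72.5
```

```text
t 18.0 ang -136.1 r 35.44 h [ -24.27 -132.11   46.96] Fvise [ 7.  -0.5 -6.5] turnfix [0.0038 0.0022 0.0017] q [ 0.31  0.76  0.4   1.98 -1.09  1.16  1.2 ]
[[-2.5, 0.8, 2.7], [-4.6, 1.4, 5.6], [-6.5, 2.0, 8.8], [-8.0, 2.4, 12.2], [-9.1, 2.8, 15.7]]
Frad -0.1 Ftan -9.5
```

Request:
drive_tool(slide=[[0,0,0]], turn=[[0,0,0]], gripper=[0.05])

```text
t: 18.1
eef_pos: [0.493, -0.1718, 0.035]
tool_rot: [0.692, 0.347, 0.615, 0.152]
contact_force: [3.3, -3.2, -2.9]
gripper_width: 0.242
```

```bash
python3 circ.py 2 3 0.3 72.5
python3 - <<'E'
from h import *
c=cam('top'); crop(c,240,150,100,75,8,'t14.png')
E
```

```text
t 18.1 ang -136.1 r 35.47 h [ -24.3  -132.06   46.95] Fvise [ 4.  -2.1 -2.9] turnfix [0.0045 0.0024 0.0018] q [ 0.31  0.76  0.4   1.98 -1.09  1.15  1.2 ]
[[-0.9, 0.3, 0.9], [-1.7, 0.5, 1.8], [-2.4, 0.7, 2.7]]
Frad -0.7 Ftan -4.9
```

View pics/t14.png

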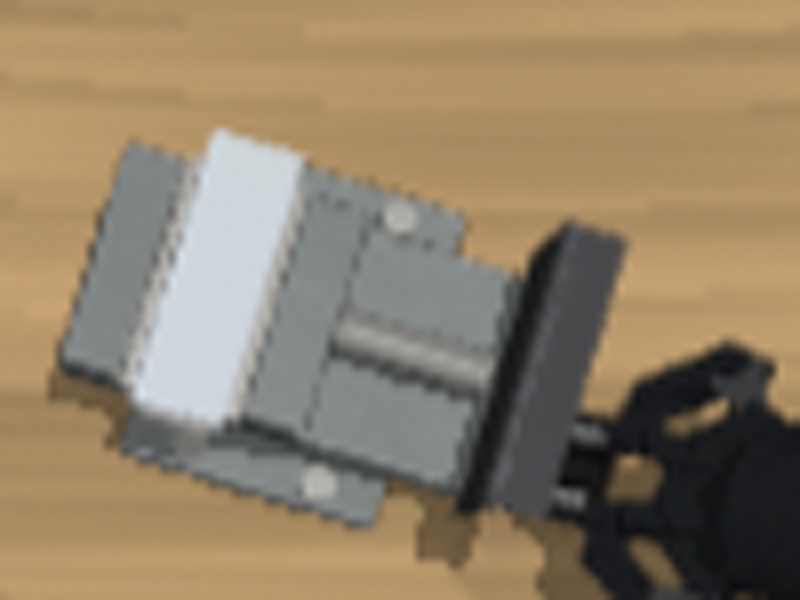

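Request:
drive_tool(slide=[[-0.3,0.1,0.3],[-0.3,0.1,0.3]], turn=[[0,0,0],[0,0,0]], gripper=[0.05,0.05])

```text
t: 18.35
eef_pos: [0.4929, -0.1719, 0.035]
tool_rot: [0.692, 0.346, 0.615, 0.152]
contact_force: [4.9, -2.1, -4.8]
gripper_width: 0.237
```

```bash
python3 circ.py 2 3 0.3 72.5
```

```text
t 18.35 ang -136.0 r 35.47 h [ -24.33 -132.08   46.97] Fvise [ 5.3 -0.5 -4.8] turnfix [0.005  0.0024 0.0017] q [ 0.31  0.76  0.4   1.98 -1.09  1.15  1.2 ]
[[-0.9, 0.3, 0.9], [-1.7, 0.5, 1.8], [-2.4, 0.7, 2.7]]
Frad -0.2 Ftan -7.1
```

The handle barely moves (0.04 mm for 0.4 mm commanded) while the tangential force rises to about 7 N, so it is snug. I relax, let go, and retreat along the tool axis.

Request:
drive_tool(slide=[[0.2,-0.1,-0.2],[0.2,-0.1,-0.2],[0.2,-0.1,-0.2],[0.2,-0.1,-0.2],[0.2,-0.1,-0.2],[-4,-13,15],[-8,-26,30],[-14,-45,52],[-20,-64,74],[-20,-64,74]], turn=[[0,0,0],[0,0,0],[0,0,0],[0,0,0],[0,0,0],[0,0,0],[0,0,0],[0,0,0],[0,0,0],[0,0,0]], gripper=[0.05,0.5,0.5,0.5,0.5,0.5,0.5,0.5,0.5,0.5])

```text
t: 19.35
eef_pos: [0.4727, -0.2421, 0.1127]
tool_rot: [0.695, 0.346, 0.613, 0.148]
contact_force: [-0.2, -0.4, -0.1]
gripper_width: 0.502
```

```bash
python3 circ.py 2 3 0.3 72.5
python3 - <<'E'
from hd import *
c=cam('wrist'); crop(c,0,0,512,384,1.5,'w15.png')
for a in (-136,-130,-142):
    a=np.radians(a); print(proj(c,W([.036*np.sin(a),-.149,.072+.036*np.cos(a)]))*1.5)
c=cam('top'); crop(c,240,150,100,75,8,'t15.png')
E
```

```text
t 19.35 ang -24.4 r 57.34 h [ -23.41 -205.08  124.71] Fvise [-0.1 -0.4 -0.1] turnfix [0.0118 0.0064 0.0075] q [ 0.37  0.67  0.49  1.89 -0.96  1.31  1.12]
[[9.7, -3.0, -19.4], [10.8, -3.3, -18.9], [11.9, -3.6, -18.5]]
Frad -0.0 Ftan -0.1
[[372.15443083 312.80032908]]
[[367.24397128 311.03179668]]
[[377.47785701 314.35134602]]
```

View pics/w15.png

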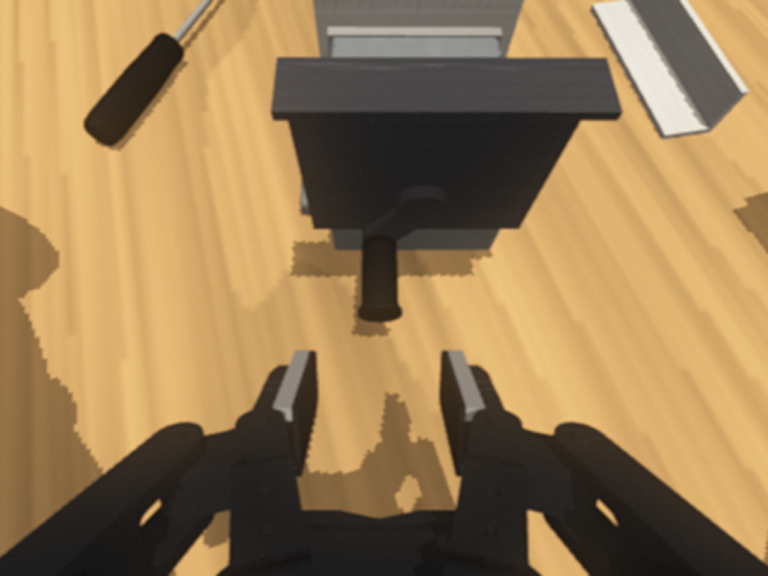

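View pics/t15.png

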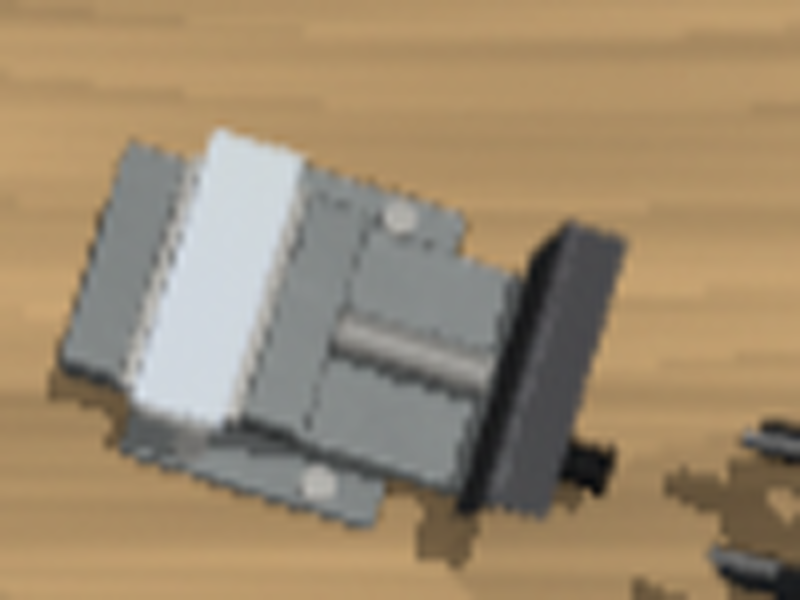

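Run:
```python
from hd import *
c=cam('top')
for uv in [(213,128),(308,157),(222,430),(132,403)]:
    X=unproj(c,((uv[0]+.5)/8-.5+240,(uv[1]+.5)/8-.5+150),.11); print((V(X)*1000).round(1))
for uv in [(200,165),(132,370),(305,190),(245,420)]:
    X=unproj(c,((uv[0]+.5)/8-.5+240,(uv[1]+.5)/8-.5+150),.085); print('j',(V(X)*1000).round(1))
```

```text
[ 61.4  59.9 110. ]
[ 61.6  18.  110. ]
[-59.4  18.4 110. ]
[-59.9  57.6 110. ]
j [48.8 60.9 85. ]
j [-44.4  62.3  85. ]
j [51.9 14.7 85. ]
j [-50.3  10.   85. ]
```

Run:
```python
from hd import *
delta(W([0,.03,.26]),Rt([0,0,-1],M@[1,0,0]))
```

```text
t 19.5 pos [ 0.4728 -0.236   0.1094] F [ 0.6  0.1 -0.6] g 0.499
slide mm [ 87.5 202.  150.6] turn [-6.960e-01  2.168e-01  5.000e-04] q [ 0.37  0.67  0.49  1.9  -0.96  1.3   1.12]
```

Request:
drive_tool(slide=[[0,-10,40],[0,-10,80],[0,-10,120],[10,20,150],[25,50,160],[40,90,160],[55,130,160],[70,165,155],[87,202,150],[87,202,150]], turn=[[0,0,0],[0,0,0],[-0.09,0.03,0],[-0.19,0.06,0],[-0.29,0.09,0],[-0.39,0.12,0],[-0.49,0.15,0],[-0.59,0.18,0],[-0.696,0.217,0],[-0.696,0.217,0]], gripper=[0.5,0.5,0.5,0.5,0.5,0.5,0.5,0.5,0.5,0.5])

```text
t: 20.5
eef_pos: [0.5617, -0.0199, 0.2574]
tool_rot: [0.699, 0.097, 0.701, -0.097]
contact_force: [-0.2, 1.3, -0.5]
gripper_width: 0.503
```

Run:
```python
from hd import *
c=cam('wrist'); crop(c,0,0,512,384,1.5,'w16.png')
c=cam('side'); crop(c,200,150,120,120,5,'s16.png')
```

```text
(no output)
```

View pics/w16.png

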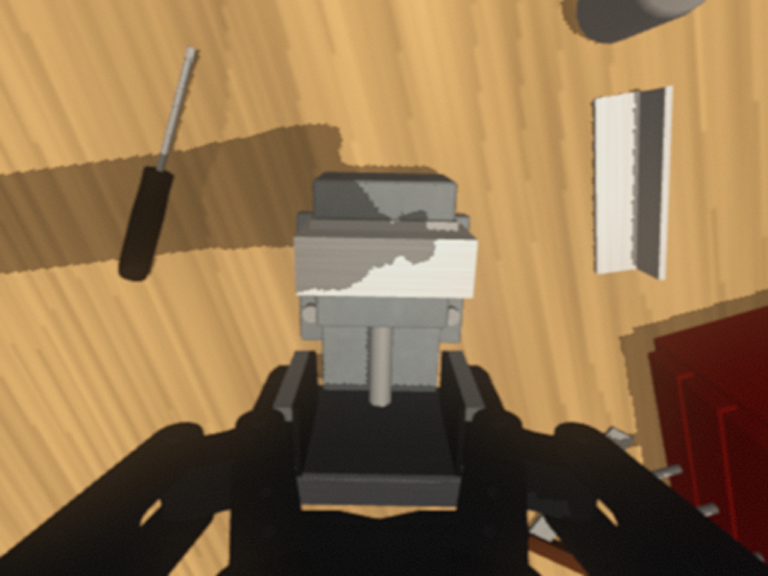

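View pics/s16.png

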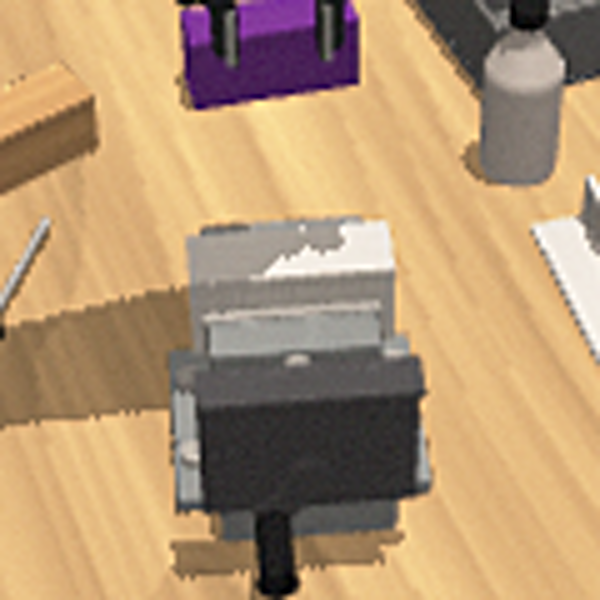

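Run:
```python
from hd import *
c=cam('wrist'); crop(c,185,110,145,105,5,'w17.png')
```

```text
(no output)
```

View pics/w17.png

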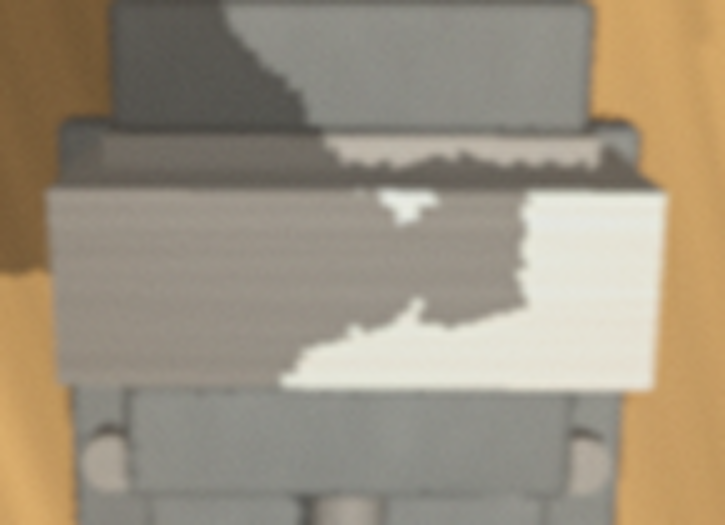

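The close-up shows the tube square between the jaws. Its far side (rows 165–188) runs straight into the fixed jaw's edge strip (rows 130–165) with no gap, and the sliding jaw sits tight along the near edge. The arm is clear of everything.

Run:
```python
from station import bot
o=bot.get_obs(); print(o['t'],o['contact_force'].round(1)); print(bot.hand_in())
```

```text
20.65 [-0.5 -1.1 -0.5]
the job is handed in; nothing more can be done
None
```

The aluminium tube is standing in the vise, clamped against the fixed jaw, and the job is handed in at 20.65 s of the 72 s allowed.

**What I did:** I set the tube on the bed about 4 mm short of the seat and let go. I then gripped the crank handle leaning 42° and turned it clockwise about 924° (25.7 mm of jaw travel). I stopped when the handle resisted, opened the gripper and backed the arm off.

**Clamping force:** Turning free took 2 to 3 N at the handle. At contact one reading reached 9.5 N, close to your 10 N limit. I eased it off at once. In a final nudge of 0.4 mm the handle moved only 0.04 mm while the force rose to about 7 N, so I let go there.

**Last checks:**
- The handle stayed where I left it after release.
- The close-up shows no gap at the fixed jaw.
- The top view puts the tube's centre about 1 mm off the middle of the jaws, and its centre 38 to 39 mm along the screw against the ideal 40 mm. I put that gap down to calibration error, because the close-up shows the tube flush.
- The arm was touching nothing at hand-in. It touched no other object on the bench, though I did not re-measure their positions.

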